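Register sign blanks in the fence corner and expose them under the curing lamp

ROBOT

A 6-joint arm with a two-finger parallel gripper is mounted at the origin on the work surface. World frame = base frame: x ahead of the robot, y to its left, z up, the work surface at z = 0. Lengths are in m, angles in rad, forces in N, time in s.
With the tool pointing down it reaches from about 0.35 to 0.975 m from the base axis. Payload 4.9 kg.
Tool frame: the origin (TCP) lies midway between the tips of the shut fingers; the grasp point (between the pads) lies 19 mm behind it; z points along the fingers, y is the line along which they close (so a half turn about z gives the same grasp; the last joint's range is limited). The gripper opens to 85 mm and grips with 20 to 120 N. Pads are 22 mm wide; open, the fingers measure 114 mm over their backs; the gripper's body (76 mm by 85 mm) begins 54 mm behind the grasp point. The pads swing forward as they close: fully open they stand 13 mm farther back than shut.
Start: joints at [-0.119, 0.053, 1.613, -0, 1.476, -0.119], TCP at [0.625, 0, 0.231] pointing down, gripper open.
Joint ranges: [-3.01, 3.01], [-1.01, 2.22], [0.06, 2.58], [-1.02, 4.17], [0.09, 2.62], [-3.14, 3.14]. Speed limits (rad/s): [2.57, 2.57, 3.14, 3.14, 3.14, 3.14].

INTERFACE

Orientations are given as a unit quaternion [w, x, y, z].
In Python, from plant import state, grab_frame, job_done, cut_out, place_of gives the robot as it stands.
- The arm moves only by the tool jog_arm, never from a script. Its argument "motion" is text: rows parted by semicolons, each of 7 numbers parted by spaces: the opening in per cent of the stroke, from 0 (shut) to 100 (fully open), then the shift along the tool's x, y, z as a fraction of full scale, then the turn, a rotation vector about the tool's x, y, z as a fraction of full scale. A call has exactly 5 rows; each row is the pose to reach, as a shift and turn from the pose commanded when the call began, along the tool's axes at that moment; what a row does not reach only later rows make up. Full scale, the value 1, is 50 cm for a shift and 1.5 rad for a turn. A row lasts 1/8 s, in which the tool goes at most 62.5 mm and 10.7 degrees, less where a joint would pass 70% of its speed; a pose out of reach is approached as far as the arm can. A call with a number of a shift or a turn outside -1 to 1 is refused whole. A call with a gripper value outside its range is refused whole. The fingers move at their own pace and stop on an object; the grip force is fixed at half the most. Time passes only in rows, so rows that repeat a pose let the fingers close, or fill a call up. It gives the time, the measured TCP pose, the force, the opening and the grip force at its end, in the units of the state.
- state(): the state, without advancing time (a new reading comes with each control period).
- grab_frame(name): name is "scene" or "side" or "wrist"; returns a dict with "color" (384x512x3 uint8, red, green, blue), "range_z" (384x512 float32, m along the optical axis (not along the pixel's ray), 0 where there is no reading), "intrinsics" (3x3 intrinsics, pixels), "world_from_camera" (4x4, takes a point from camera to world coordinates). Camera axes: x right, y up, looking along -z (the intrinsics and any distortion apply to the point x, -y, -z); pixel columns grow to the right and rows downward; lengths in m; the calibration is good to about 2 mm. A picture is of the moment at which its call begins.
- job_done(): hands the job in; it is judged then, once.
Trained networks look in the newest picture that a camera, given by its name, has taken for a name from the list of things; names that differ only in an ending like _2 or _b are one class to them, and where a whole thing is asked for, a point or a joint stands for the part that bears it (a point fixed in the world has none). Each returns a list of dicts, best first, with "p" (0 to 1); they miss things now and then, are a little off and sometimes report something else, mostly with a low value. They report only what shows in the picture. A call takes as long as a camera call. They do not tell look-alikes from the thing itself.
- cut_out(camera, thing): "pixels" (384x512 bool, what is visible of it).
- place_of(camera, thing): "at" ([x, y, z] in m, in world coordinates, good to about 4 mm: a listed point, or the origin of a listed thing).
The state is a dict: "time": time; "joint_pos": joint angles; "joint_vel": joint speeds; "joint_efforts": joint torques, N m; "tool_pos": TCP position; "tool_rot": TCP orientation; "contact_force": force on the tool from outside, world axes, zero at the start; "ft_torque": the same for the moment, N m; "gripper_width": opening from 0.0 (shut) to 1.0 (fully open); "grasp_force": force on a finger pad.
Only numpy, scipy, OpenCV 4.12 (cv2) and the standard library are available. Lean on these libraries where they do the work, as an engineer would, in place of code of your own. Each camera call takes 0.05 s, during which the arm holds its last target. There are 200 camera calls.

TASK

At the curing bed beside the printer, take the finished sign with the arrow off the bed and lay it flat in the grey out tray, then load every plain white blank (two or three) on the bed in one row: short ends flush against the long rail, the first blank's long side flush against the short rail, each next one flush against its neighbour, no gaps. Then swing the lamp arm in over the blanks until it is parallel to the long rail, push the sprung lever over fully to its stop and let it spring back, and finally swing the lamp arm back out until it is parallel to the short rail again, pointing away from the long rail. The blanks must stay flush to the end; leave the ink bottles, mug, tape, brush and plywood offcut alone.

Things in the scene. Friction and masses are not known exactly. Their poses are not given: they have to be found in the camera images.
- corner (a point): inner corner of the fence at the bed's upper surface (fixed dark steel bed, 10 mm thick). x: square to the long rail, into it; y: along it, into the short rail; z up. Long rail's face: x = 0, y 0 to -210 mm; short rail's face: y = 0, x 0 to -140 mm. Rails 14 mm high, 15 mm thick. Bed: x -162 to +108, y -220 to +135 mm. Flush blanks are centred at x = -40 and y = -25, -75, -125 mm
- blanka_mid (a point): plain white plastic blank, a flat plate 80 x 50 x 15 mm, 75 g; all blanks are identical; may be absent. This point is its centre, half-way up; x along its 80 mm length, y along its 50 mm width, z up
- blankb_mid (a point): plain white plastic blank, a flat plate 80 x 50 x 15 mm, 75 g; all blanks are identical; may be absent. This point is its centre, half-way up; x along its 80 mm length, y along its 50 mm width, z up
- blankc_mid (a point): plain white plastic blank, a flat plate 80 x 50 x 15 mm, 75 g; all blanks are identical; may be absent. This point is its centre, half-way up; x along its 80 mm length, y along its 50 mm width, z up
- sign_mid (a point): finished sign, a white plate 120 x 55 x 15 mm, 120 g, with a black arrow on top, lying on the bed at the start. This point is its centre, half-way up; x along its length, y along its width, z up
- tray_in (a point): out tray, fixed, grey, open-topped, 150 x 210 x 25 mm outside, 4 mm walls and floor. This point is the centre of its inner floor; x along its 150 mm side, y along its 210 mm side
- lamp (a joint): angle of the curing lamp's arm about its upright post, rad: 0 = parked, arm parallel to the short rail, pointing along -x of the corner frame; grows counter-clockwise seen from above; 1.571 = working, parallel to the long rail, pointing along -y of the corner frame, over the blanks. Range -0.4 to 1.9. Friction-held (0.25 N m): stays where left
- lamp_hinge (a point): point on the axis of the lamp arm's post, 190 mm above the table (the hub ends 1 mm above it); the post is 22 mm thick and stands at x = -50, y = +110 mm in the corner frame
- lamp_grip (a point): middle of the upright round black grip on the lamp head, 18 mm in diameter, free for about 22 mm above and below this point; 150 mm from the hinge axis. Grip it from above and carry it round in an arc. The arm's top is 185 mm, the lamp head's underside 116 mm above the table; the head is 56 mm in diameter
- lever (a joint): angle of the sprung lever (steel rod with black ball on top), rad: 0 = at rest, leaning 0.4 rad from upright towards the short rail (+y of the corner frame); 0.8 = at its stop, leaning 0.4 rad the other way (-y). Its spring brings it back when let go; it takes about 2 N at the ball at the start and 5 N at the stop
- lever_ball (a point): centre of the lever's ball, 34 mm in diameter; the lever turns about an axis along the corner frame's x, 110 mm from the ball, which is 26 mm above the bed at x = +80, y = -195 mm in the corner frame
- ink1: white ink bottle, 64 mm in diameter, 120 mm tall, origin under its foot, not part of the job; leave it standing where it is
- ink2: white ink bottle, 64 mm in diameter, 130 mm tall, origin under its foot, not part of the job; leave it standing where it is
- ink3: white ink bottle, 64 mm in diameter, 130 mm tall, origin under its foot, not part of the job; leave it standing where it is
- mug: white mug, 80 mm in diameter, 90 mm tall, origin under its foot, not part of the job; leave it standing where it is
- tape: cardboard tape core lying flat, 90 mm across, 24 mm high, origin under its centre, not part of the job; leave it standing where it is
- brush: brush with a wooden handle, lying, not part of the job; leave it standing where it is
- offcut: plywood offcut 100 x 45 x 18 mm, lying flat, origin under its centre, not part of the job; leave it standing where it is
Not all that is in view belongs to the job. Leave any blue look-alike of the part that bears blankc_mid alone.

How it is judged:
On the way, in this order (a step that is already met when the one before it is completed fails the run):
1. the finished sign lies in the tray and all the blanks stand in a flush row in the fence corner (x of blanka_mid in the frame of corner between -0.043 and -0.035 m and z of blanka_mid in the frame of corner between 0.003 and 0.012 m and angle between the x axis of each of blanka_mid, blankb_mid, blankc_mid and the x axis of corner, either way round below 0.035 rad and (y of blanka_mid in the frame of corner between -0.0285 and -0.02 m or y of blanka_mid in the frame of corner between -0.0815 and -0.07 m or y of blanka_mid in the frame of corner between -0.1345 and -0.12 m) and x of blankb_mid in the frame of corner between -0.043 and -0.035 m and z of blankb_mid in the frame of corner between 0.003 and 0.012 m and (y of blankb_mid in the frame of corner between -0.0285 and -0.02 m or y of blankb_mid in the frame of corner between -0.0815 and -0.07 m or y of blankb_mid in the frame of corner between -0.1345 and -0.12 m) and x of blankc_mid in the frame of corner between -0.043 and -0.035 m and z of blankc_mid in the frame of corner between 0.003 and 0.012 m and (y of blankc_mid in the frame of corner between -0.0285 and -0.02 m or y of blankc_mid in the frame of corner between -0.0815 and -0.07 m or y of blankc_mid in the frame of corner between -0.1345 and -0.12 m) and (y of blanka_mid in the frame of corner between -0.0285 and -0.02 m or y of blankb_mid in the frame of corner between -0.0285 and -0.02 m or y of blankc_mid in the frame of corner between -0.0285 and -0.02 m) and (y of blanka_mid in the frame of corner between -0.0815 and -0.07 m or y of blankb_mid in the frame of corner between -0.0815 and -0.07 m or y of blankc_mid in the frame of corner between -0.0815 and -0.07 m) and x of sign_mid in the frame of tray_in between -0.05 and 0.05 m and y of sign_mid in the frame of tray_in between -0.075 and 0.075 m and z of sign_mid in the frame of tray_in below 0.015 m and angle between sign_mid's own z axis and vertical below 0.15 rad), for 0.2 s.
2. the lamp arm rests parallel to the long rail, over the flush row (x of blanka_mid in the frame of corner between -0.043 and -0.035 m and z of blanka_mid in the frame of corner between 0.003 and 0.012 m and angle between the x axis of each of blanka_mid, blankb_mid, blankc_mid and the x axis of corner, either way round below 0.035 rad and (y of blanka_mid in the frame of corner between -0.0285 and -0.02 m or y of blanka_mid in the frame of corner between -0.0815 and -0.07 m or y of blanka_mid in the frame of corner between -0.1345 and -0.12 m) and x of blankb_mid in the frame of corner between -0.043 and -0.035 m and z of blankb_mid in the frame of corner between 0.003 and 0.012 m and (y of blankb_mid in the frame of corner between -0.0285 and -0.02 m or y of blankb_mid in the frame of corner between -0.0815 and -0.07 m or y of blankb_mid in the frame of corner between -0.1345 and -0.12 m) and x of blankc_mid in the frame of corner between -0.043 and -0.035 m and z of blankc_mid in the frame of corner between 0.003 and 0.012 m and (y of blankc_mid in the frame of corner between -0.0285 and -0.02 m or y of blankc_mid in the frame of corner between -0.0815 and -0.07 m or y of blankc_mid in the frame of corner between -0.1345 and -0.12 m) and (y of blanka_mid in the frame of corner between -0.0285 and -0.02 m or y of blankb_mid in the frame of corner between -0.0285 and -0.02 m or y of blankc_mid in the frame of corner between -0.0285 and -0.02 m) and (y of blanka_mid in the frame of corner between -0.0815 and -0.07 m or y of blankb_mid in the frame of corner between -0.0815 and -0.07 m or y of blankc_mid in the frame of corner between -0.0815 and -0.07 m) and value of joint lamp between 1.491 and 1.651 rad and velocity of joint lamp between -0.1 and 0.1 rad/s), for 0.3 s.
3. the lever is held at its stop, with the lamp in place and the row flush (all of step 2 and value of joint lever above 0.74 rad), for 0.1 s.
4. the lever has sprung back, with the lamp still in place (value of joint lamp between 1.491 and 1.651 rad and velocity of joint lamp between -0.1 and 0.1 rad/s and value of joint lever below 0.06 rad), for 0.1 s.
At the end, for the whole second after the job is handed in: Sign flat in the tray; every blank flat and square (2 degrees), within 3 mm of the long rail, the row within 3.5 mm of the short rail, gaps under about 3 mm; lever at rest; lamp arm parallel to the short rail within 0.15 rad (to the long rail within 0.08 when exposed); all at rest (all of step 1 and linear speed of each of blanka, blankb, blankc, sign below 0.02 m/s and value of joint lever below 0.06 rad and value of joint lamp between -0.15 and 0.15 rad and velocity of joint lamp between -0.1 and 0.1 rad/s); the robot touches nothing.
It fails at once if a bottle or the mug is knocked over, or a thing that is not part of the job is moved more than 6 cm (angle between any of ink1, ink2, ink3, mug's own z axis and vertical above 0.6 rad or distance of any of ink1, ink2, ink3, mug, brush, tape, offcut from where it was at the start of the episode above 0.06 m).
Of blanka, blankb, blankc only 2 to 3 are there at a start; the rules pass over those that are not, and their reading is None.
At some moment in a run one of blanka, blankb, blankc may be knocked a few centimetres aside while the robot is not near it.
Once in a run the grip may slacken for a moment while it holds something.
It also fails if it takes over 210 s, if anything falls off the work surface, if the arm or the gripper's body presses on something with over 40 N, if the wrist force passes 120 N, or if a joint passes its speed limit or range.

## Working session

There is one attempt and no reset: what is moved stays moved. The work goes in short steps, Python scripts to look and compute and a tool call to move; the robot and the scene stay as the last step left them, time stands still between calls to the robot, and variables do not carry over. Pictures are saved under pics/ and viewed, at most 14 in all, crops included, and the job is handed in when it is done.

Besides the shell and the picture viewer there is one more tool, called as name(argument=value, ...) on one line, values as JSON. jog_arm: Moves the arm, as the interface text tells. Shift numbers are shares of 50 cm and turn numbers shares of 1.5 rad, none past 1 either way. Its arguments: {"type":"object","properties":{"motion":{"type":"string"}},"required":["motion"]}

```bash
mkdir -p pics; ls; cat > h.py <<'E'
import numpy as np,cv2
from plant import *
from scipy.spatial.transform import Rotation as R
def save(f,n): cv2.imwrite('pics/'+n,f['color'][:,:,::-1])
def cloud(f):
    K=f['intrinsics'];z=f['range_z'];h,w=z.shape
    u,v=np.meshgrid(np.arange(w),np.arange(h))
    p=np.stack([(u-K[0,2])/K[0,0]*z,-(v-K[1,2])/K[1,1]*z,-z,np.ones_like(z)],-1)
    return (p@f['world_from_camera'].T)[...,:3]
E
python3 - <<'E'
from h import *
s=state();print(s['time'],s['tool_pos'],s['tool_rot'],s['gripper_width'])
fs={c:grab_frame(c) for c in('scene','side')}
for c,f in fs.items(): save(f,c+'0.png')
np.savez('f0.npz',**{c+k:f[k] for c,f in fs.items() for k in f})
for c in fs:
    for t in ['corner','blanka_mid','sign_mid','tray_in','lamp_hinge','lamp_grip','lever_ball','ink1','mug','tape','brush','offcut']:
        print(c,t,[(round(d['p'],2),np.round(d['at'],3).tolist()) for d in place_of(c,t)][:6])
E
```

```text
pics
0.0 [6.24367610e-01 7.85664491e-05 2.30069722e-01] [-8.19956425e-04  7.07099982e-01  7.07112827e-01 -6.27333616e-04] 0.9992033476654573
scene corner [(0.94, [0.601, 0.231, 0.011]), (0.72, [0.743, -0.111, 0.002])]
scene blanka_mid [(0.67, [0.449, -0.141, 0.002])]
scene sign_mid [(0.93, [0.512, 0.111, 0.019])]
scene tray_in [(0.64, [0.576, 0.496, -0.001]), (0.6, [0.597, -0.314, 0.004])]
scene lamp_hinge [(0.61, [0.548, 0.34, 0.19]), (0.46, [0.517, -0.485, 0.003])]
scene lamp_grip [(0.94, [0.4, 0.318, 0.218])]
scene lever_ball [(0.6, [0.679, 0.069, 0.141]), (0.18, [0.453, -0.139, 0.005])]
scene ink1 [(0.91, [0.81, 0.055, -0.002]), (0.91, [0.578, 0.493, 0.002]), (0.7, [0.625, -0.489, -0.003]), (0.56, [0.745, -0.113, -0.003])]
scene mug [(0.76, [0.628, -0.485, -0.004]), (0.59, [0.807, 0.052, -0.001])]
scene tape [(0.6, [0.521, -0.483, 0.001])]
scene brush [(0.6, [0.752, -0.301, 0.001])]
scene offcut [(0.58, [0.342, 0.512, 0.003]), (0.52, [0.512, 0.111, 0.02])]
side corner [(0.91, [0.6, 0.222, 0.011]), (0.48, [0.57, 0.492, -0.003])]
side blanka_mid [(0.62, [0.448, -0.137, 0.006])]
side sign_mid [(0.77, [0.51, 0.114, 0.019]), (0.55, [0.449, -0.14, 0.009])]
side tray_in [(0.71, [0.602, -0.316, 0.003])]
side lamp_hinge []
side lamp_grip [(0.67, [0.811, 0.052, -0.0])]
side lever_ball [(0.64, [0.682, 0.074, 0.135])]
side ink1 [(0.97, [0.747, -0.114, 0.003]), (0.75, [0.573, 0.497, -0.002]), (0.41, [0.812, 0.053, 0.003])]
side mug [(0.62, [0.626, -0.486, -0.001])]
side tape [(0.67, [0.525, -0.487, -0.001])]
side brush [(0.72, [0.6, 0.221, 0.012]), (0.65, [0.75, -0.297, 0.001])]
side offcut [(0.65, [0.339, 0.509, -0.002])]
```

View pics/scene0.png

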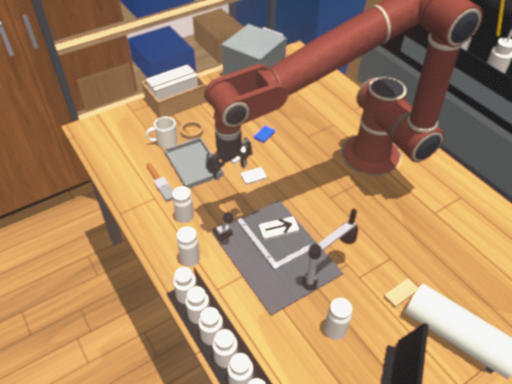

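View pics/side0.png

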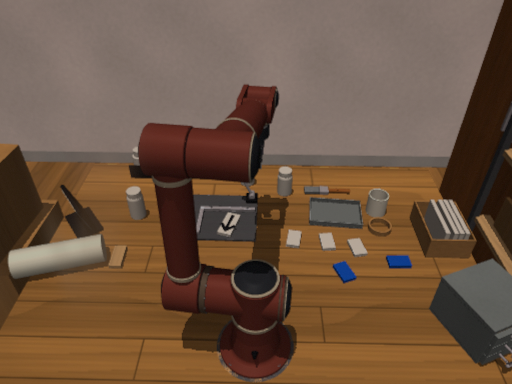

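Scene: sign with arrow at (279,227), corner near (275,265), lamp grip (351,215), lever (225,225), tray (192,163). Side: three white blanks at (294,239), (328,241), (358,247); blue look-alikes at (345,272), (399,262) are excluded. Now I measure blanks, sign, rails and tray from depth.

```bash
python3 - <<'E'
from h import *
d=np.load('f0.npz')
for c in('side','scene'):
    f={k:d[c+k] for k in('color','range_z','intrinsics','world_from_camera')}
    P=cloud(f);hsv=cv2.cvtColor(f['color'],cv2.COLOR_RGB2HSV).astype(int)
    w=(hsv[...,1]<60)&(hsv[...,2]>150)&(P[...,2]<.05)&(P[...,2]>.004)&(P[...,0]>.3)&(P[...,0]<.85)&(abs(P[...,1])<.6)
    w=cv2.morphologyEx(w.astype(np.uint8),cv2.MORPH_CLOSE,np.ones((2,2)))
    n,l,s,ce=cv2.connectedComponentsWithStats(w)
    print(c)
    for i in range(1,n):
        if s[i,4]<25: continue
        q=P[l==i];q=q[q[:,2]>np.median(q[:,2])-.006]
        r=cv2.minAreaRect((q[:,:2]*1000).astype(np.float32))
        print(np.round(ce[i]),s[i,4],np.round(np.median(q,0),3),[np.round(x,1) for x in r])
K=d['sideintrinsics'];print(K[0,0],d['sideworld_from_camera'][:3,3],d['sceneworld_from_camera'][:3,3])
f={k:d['side'+k] for k in('color','range_z','intrinsics','world_from_camera')};g=f['color'][170:290,180:420]
cv2.imwrite('pics/crop1.png',cv2.resize(g,(800,400),interpolation=2)[:,:,::-1])
g=d['scenecolor'][140:320,130:370];cv2.imwrite('pics/crop2.png',cv2.resize(g,(800,600),interpolation=2)[:,:,::-1])
E
```

```text
side
[232. 220.] 103 [0.53  0.105 0.023] [array([531.4, 105.9]), array([52.3, 74.1]), np.float64(70.1)]
[225. 232.] 50 [0.46  0.129 0.024] [array([465.5, 125.1]), array([51.1, 35.2]), np.float64(74.0)]
[295. 238.] 177 [ 0.441 -0.141  0.013] [array([-116.8,  -68.6]), array([  46.5, 1207.9]), np.float64(82.6)]
[328. 241.] 177 [ 0.428 -0.267  0.014] [array([-127.9, -158.9]), array([  57.7, 1215.1]), np.float64(79.0)]
[358. 247.] 187 [ 0.401 -0.376  0.013] [array([-144.6, -217.8]), array([  71.3, 1216.2]), np.float64(73.8)]
scene
[166. 128.] 48 [ 0.62  -0.501  0.052] [array([ 619.9, -482.2]), array([86.2, 49.5]), np.float64(69.5)]
[185. 160.] 1028 [ 0.625 -0.348  0.005] [array([817.9, 232.7]), array([1511.6,  198.8]), np.float64(72.4)]
[237. 160.] 28 [ 0.459 -0.236  0.012] [array([ 522.4, -128.4]), array([275.4,  23. ]), np.float64(59.7)]
[254. 176.] 253 [ 0.449 -0.131  0.014] [array([ 449.2, -133. ]), array([51.3, 82.1]), np.float64(80.4)]
[165. 189.] 238 [ 0.752 -0.246  0.018] [array([926.4, 315.9]), array([1286.9,   52.4]), np.float64(72.9)]
[185. 217.] 149 [ 0.756 -0.083  0.033] [arr
[... 249 characters left out ...]
.float64(59.5)]
[223. 229.] 53 [0.685 0.039 0.042] [array([676.3,  35.7]), array([33.5, 18.8]), np.float64(7.4)]
[191. 261.] 137 [0.824 0.082 0.031] [array([988.8, 486.1]), array([923.8,  56. ]), np.float64(67.3)]
[218. 314.] 30 [0.837 0.297 0.03 ] [array([843.5, 293.9]), array([61.5, 29.3]), np.float64(51.4)]
[336. 335.] 118 [0.599 0.518 0.029] [array([587.3, 517.7]), array([17. , 52.9]), np.float64(64.6)]
[233. 336.] 30 [0.836 0.378 0.032] [array([845.7, 375.3]), array([47.3, 25.4]), np.float64(39.8)]
[248. 359.] 27 [0.837 0.457 0.031] [array([997.2, 674.9]), array([572.6,  35.5]), np.float64(56.3)]
422.64013453036773 [-0.71870855 -0.01420716  1.16077848] [1.14115637 0.92304821 1.33013661]
```

View pics/crop1.png

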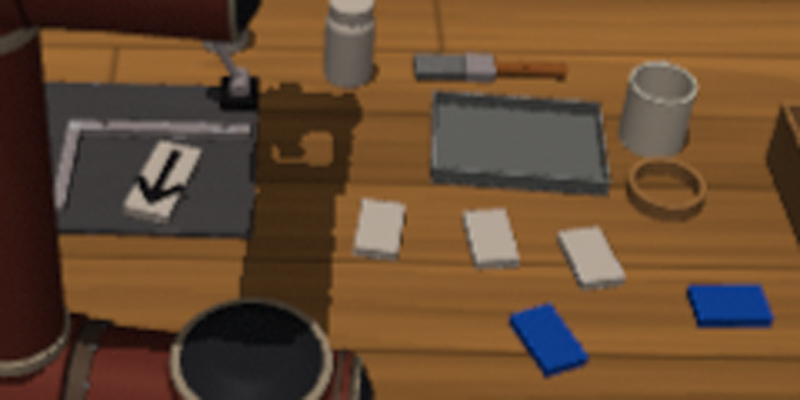

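View pics/crop2.png

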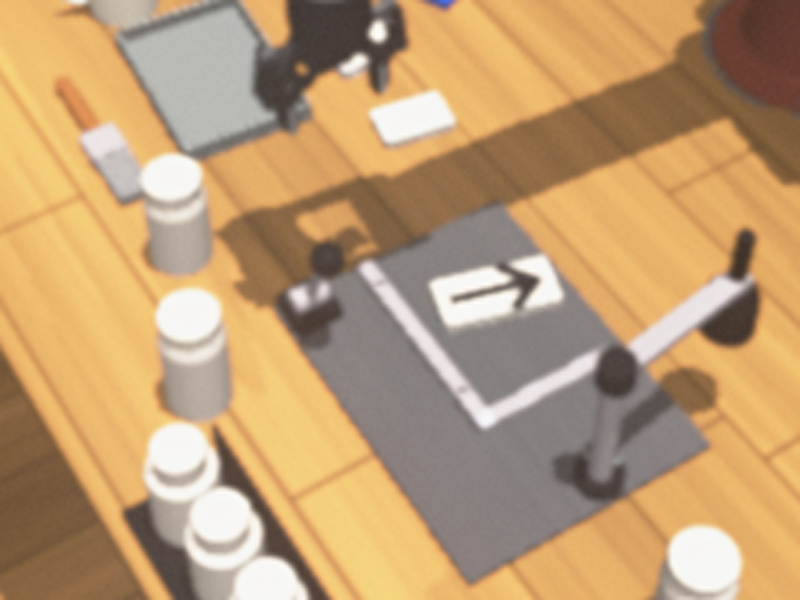

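```bash
cat >> h.py <<'E'
def onplane(f,px,z):
    K=f['intrinsics'];M=f['world_from_camera'];px=np.atleast_2d(px).astype(float)
    r=np.c_[(px[:,0]-K[0,2])/K[0,0],-(px[:,1]-K[1,2])/K[1,1],-np.ones(len(px))]@M[:3,:3].T
    return M[:3,3]+r*((z-M[2,3])/r[:,2])[:,None]
def blobs(f,zlo,zhi,box,zt,smax=60,vmin=150,amin=25,close=0):
    P=cloud(f);hsv=cv2.cvtColor(f['color'],cv2.COLOR_RGB2HSV).astype(int)
    w=(hsv[...,1]<smax)&(hsv[...,2]>vmin)&(P[...,2]<zhi)&(P[...,2]>zlo)&(P[...,0]>box[0])&(P[...,0]<box[1])&(P[...,1]>box[2])&(P[...,1]<box[3])&(f['range_z']>0)
    w=w.astype(np.uint8)
    if close: w=cv2.morphologyEx(w,cv2.MORPH_CLOSE,np.ones((close,close)))
    n,l,s,ce=cv2.connectedComponentsWithStats(w);o=[]
    for i in range(1,n):
        if s[i,4]<amin: continue
        v,u=np.nonzero(l==i)
        c=np.r_[np.c_[u-.5,v-.5],np.c_[u+.5,v+.5],np.c_[u+.5,v-.5],np.c_[u-.5,v+.5]]
        q=onplane(f,c,zt)[:,:2]*1000
        r=cv2.minAreaRect(q.astype(np.float32));b=cv2.boxPoints(r)
        e=b[1]-b[0] if np.linalg.norm(b[1]-b[0])>np.linalg.norm(b[2]-b[1]) else b[2]-b[1]
        o.append((np.round(ce[i]),s[i,4],np.round(r[0],1),np.round(sorted(r[1]),1),round((np.degrees(np.arctan2(e[1],e[0]))+90)%180-90,1),np.round(np.median(P[l==i][:,2]),4)))
    return o
def old(c,n='f0.npz'):
    d=np.load(n);return {k:d[c+k] for k in('color','range_z','intrinsics','world_from_camera')}
E
python3 - <<'E'
from h import *
for c in('side','scene'):
    f=old(c)
    print(c)
    for o in blobs(f,.008,.022,(.3,.55,-.5,0),.015,vmin=120): print('blank',*o)
    for o in blobs(f,.015,.035,(.4,.59,.03,.2),.025,vmin=100,close=5): print('sign',*o)
    P=cloud(f);hsv=cv2.cvtColor(f['color'],cv2.COLOR_RGB2HSV).astype(int)
    m=(f['range_z']>0)&(P[...,2]>.017)&(P[...,2]<.032)&(hsv[...,1]<70)&(hsv[...,2]>90)
    for n,b in(('long',(.585,.66,.03,.21)),('short',(.46,.58,.19,.27))):
        v,u=np.nonzero(m&(P[...,0]>b[0])&(P[...,0]<b[1])&(P[...,1]>b[2])&(P[...,1]<b[3]))
        if len(u)<10: print(n,'few');continue
        q=onplane(f,np.c_[u,v],.024)[:,:2]*1000
        vx,vy,x0,y0=cv2.fitLine(q.astype(np.float32),cv2.DIST_HUBER,0,.01,.01).ravel()
        r=(q-[x0,y0])@[-vy,vx]
        print(n,len(u),vx,vy,x0,y0,'ang',np.degrees(np.arctan2(vy,vx)),np.percentile(r,[5,95]))
    # dark bed
    t=(P[...,2]>.003)&(P[...,2]<.016)&(hsv[...,2]<110)&(hsv[...,1]<80)&(P[...,0]>.38)&(P[...,0]<.78)&(P[...,1]>-.03)&(P[...,1]<.42)
    v,u=np.nonzero(cv2.morphologyEx(t.astype(np.uint8),cv2.MORPH_OPEN,np.ones((3,3))))
    if len(u): print('bed',[np.round(x,1) for x in cv2.minAreaRect((onplane(f,np.c_[u,v],.01)[:,:2]*1000).astype(np.float32))])
    t=(P[...,2]>.015)&(P[...,2]<.035)&(hsv[...,1]<80)&(P[...,0]>.48)&(P[...,0]<.71)&(P[...,1]>-.46)&(P[...,1]<-.18)&(f['range_z']>0)
    v,u=np.nonzero(t)
    if len(u): print('tray',[np.round(x,1) for x in cv2.minAreaRect((onplane(f,np.c_[u,v],.025)[:,:2]*1000).astype(np.float32))])
E
```

```text
side
blank [294. 238.] 181 [ 444.6 -138.1] [51.8 85.2] -10.0 0.0134
blank [327. 241.] 184 [ 431.7 -263.6] [53.1 84.3] 5.5 0.0135
blank [357. 246.] 192 [ 404.1 -373.2] [53.1 83.9] 11.7 0.0133
sign [228. 224.] 287 [506.5 115.5] [ 59.8 130.6] -16.2 0.0237
long 94 0.009102413 -0.9999586 601.69556 114.77449 ang -89.478455 [-6.57375552  6.38514158]
short 67 0.99999946 -0.0010180325 520.10815 233.65463 ang -0.05832898 [-5.87200129  5.96661866]
bed [array([566.1, 142.9]), array([273.4, 268.7]), np.float64(1.1)]
tray [array([ 587.6, -336.1]), array([249.4, 162.2]), np.float64(85.1)]
scene
blank [235. 159.] 26 [ 460.8 -238.9] [22.2 37.6] 8.4 0.0126
blank [253. 175.] 235 [ 450.  -134.1] [61.9 86.8] -9.7 0.0139
sign [277. 227.] 721 [516.9 122.7] [133.8 143. ] -29.0 0.0229
long 246 0.009285988 0.9999569 607.51355 125.01368 ang 89.46794 [-8.63966549  7.99089432]
short 153 0.99976087 0.02186746 529.9044 236.08118 ang 1.253013 [-8.06422888  9.14126605]
bed [array([603.6, 215.2]), array([116. , 354.7]), np.float64(44.5)]
tray [array([ 601.3, -333.4]), array([270. , 152.2]), np.float64(84.9)]
```

jog_arm(motion="100 0.06 -0.06 0 0 0 -0.11; 100 0.12 -0.12 0 0 0 -0.22; 100 0.18 -0.18 0 0 0 -0.33; 100 0.23 -0.23 0.03 0 0 -0.44; 100 0.234 -0.233 0.06 0 0 -0.55")

```text
time: 1.92
tool_pos: [0.5073, 0.1185, 0.2014]
tool_rot: [0.0, 0.361, 0.933, 0.0]
contact_force: [0.5, -0.1, -0.4]
gripper_width: 1.0
grasp_force: 0.0
```

jog_arm(motion="100 0 0 0 0 0 -0.11; 100 0 0 0 0 0 -0.22; 100 0 0 0 0 0 -0.31; 100 0 0 0 0 0 -0.31; 100 0 0 0 0 0 -0.31")

```text
time: 2.55
tool_pos: [0.5085, 0.117, 0.2014]
tool_rot: [0.0, 0.141, 0.99, 0.0]
contact_force: [-0.3, 0.1, -0.4]
gripper_width: 0.998
grasp_force: 0.0
```

```bash
cat >> h.py <<'E'
def go(x,y,z,yaw,gain=1):
    """yaw: world angle (deg) of tool y axis; prints shift/turn in move units from measured pose"""
    s=state();p=np.array(s['tool_pos']);q=s['tool_rot'];r=R.from_quat([q[1],q[2],q[3],q[0]])
    c,n=np.cos(np.radians(yaw)),np.sin(np.radians(yaw))
    T=np.array([[-n,c,0],[c,n,0],[0,0,-1.]]).T
    T=np.array([[-n,c,0],[c,n,0],[0,0,-1.]]).T if np.linalg.det(np.array([[-n,c,0],[c,n,0],[0,0,-1.]]))>0 else None
    d=r.inv().apply(np.array([x,y,z])-p)/.5; w=(r.inv()*R.from_matrix(T)).as_rotvec()/1.5
    print('t',round(s['time'],2),'p',np.round(p,4),'ty yaw',round(np.degrees(np.arctan2(r.as_matrix()[1,1],r.as_matrix()[0,1])),2),'F',np.round(s['contact_force'],1),'w',round(s['gripper_width'],3),'g',round(s['grasp_force'],1),'\n  -> shift',np.round(d,3),'turn',np.round(w,3))
E
python3 - <<'E'
from h import *
go(.508,.117,.2,74)
f=grab_frame('wrist');save(f,'w1.png');np.savez('w1.npz',**{'wrist'+k:f[k] for k in f})
for o in blobs(f,.015,.035,(.4,.6,.03,.23),.025,vmin=120,close=0): print('white',*o)
for t in('sign_mid','corner'): print([(round(d['p'],2),np.round(d['at'],3)) for d in place_of('wrist',t)])
E
```

```text
t 2.55 p [0.5085 0.117  0.2014] ty yaw 73.8 F [-0.3  0.1 -0.4] w 0.998 g 0.0 
  -> shift [ 0.001 -0.     0.003] turn [ 0.     0.    -0.002]
white [374. 159.] 638 [530.1 227.5] [  6.6 139.6] -0.5 0.0235
white [259. 128.] 1607 [475.2 125.7] [40.7 55.6] 73.8 0.0247
white [259. 196.] 3073 [531.  109.4] [55.6 83.4] -16.2 0.0247
white [244. 259.] 149 [598.7  77.1] [ 4.3 93.8] 89.4 0.0232
[(0.63, array([0.514, 0.112, 0.019])), (0.24, array([0.597, 0.223, 0.012]))]
[(0.93, array([0.597, 0.222, 0.01 ])), (0.18, array([0.516, 0.112, 0.018]))]
```

View pics/w1.png

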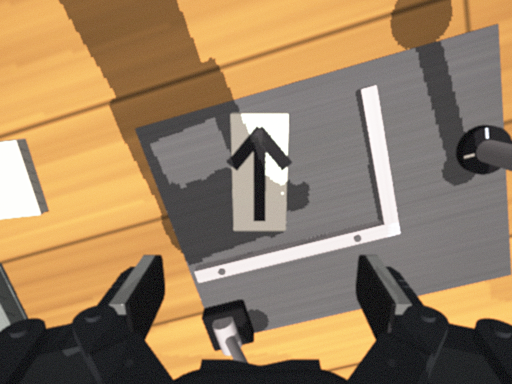

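Wrist view: sign at (260,172) with arrow, long rail bottom (195,275)-(395,235), short rail (370,90)-(390,235). Fit rails and sign precisely.

```bash
python3 - <<'E'
from h import *
f=old('wrist','w1.npz');P=cloud(f);hsv=cv2.cvtColor(f['color'],cv2.COLOR_RGB2HSV).astype(int)
print('cam',np.round(f['world_from_camera'][:3,3],3))
# sign: union hull
v,u=np.nonzero((P[...,2]>.019)&(P[...,2]<.03)&(P[...,0]>.43)&(P[...,0]<.58)&(P[...,1]>.05)&(P[...,1]<.2)&(f['range_z']>0))
r=cv2.minAreaRect((onplane(f,np.c_[u,v],.025)[:,:2]*1000).astype(np.float32));print('sign',r)
m=(P[...,2]>.02)&(P[...,2]<.028)&(f['range_z']>0)
for n,b in(('long',(.585,.64,.04,.2)),('short',(.47,.585,.21,.26))):
    v,u=np.nonzero(m&(P[...,0]>b[0])&(P[...,0]<b[1])&(P[...,1]>b[2])&(P[...,1]<b[3]))
    q=onplane(f,np.c_[u,v],.024)[:,:2]*1000
    vx,vy,x0,y0=cv2.fitLine(q.astype(np.float32),cv2.DIST_HUBER,0,.01,.01).ravel()
    rr=(q-[x0,y0])@[-vy,vx]
    print(n,len(u),x0,y0,'ang',np.degrees(np.arctan2(vy,vx)),np.percentile(rr,[1,99]))
go(r[0][0]/1000,r[0][1]/1000,.008,74)
E
```

```text
cam [0.435 0.139 0.344]
sign ((513.3472290039062, 114.8818359375), (62.66020202636719, 119.19267272949219), 73.8076400756836)
long 2043 605.69824 121.59586 ang 89.213425 [-8.10050503  8.2034348 ]
short 1866 524.4753 232.62082 ang -0.8577141 [-7.7261754   7.58717006]
t 2.7 p [0.5085 0.117  0.2013] ty yaw 73.86 F [-0.6  0.1  0.9] w 0.995 g 0.0 
  -> shift [-0.011 -0.001  0.387] turn [ 0.     0.    -0.002]
```

jog_arm(motion="100 -0.011 0 0.11 0 0 0; 100 -0.011 0 0.22 0 0 0; 100 -0.011 0 0.32 0 0 0; 100 -0.011 0 0.386 0 0 0; 100 -0.011 0 0.386 0 0 0")

```text
time: 3.32
tool_pos: [0.5109, 0.1152, 0.0052]
tool_rot: [-0.003, 0.14, 0.99, -0.001]
contact_force: [0.1, 0.7, 0.5]
gripper_width: 0.998
grasp_force: 0.0
```

jog_arm(motion="0 0 0 0 0 0 0; 0 0 0 0 0 0 0; 0 0 0 0 0 0 0; 0 0 0 0 0 0 0; 0 0 0 0 0 0 0")

```text
time: 3.95
tool_pos: [0.5162, 0.1157, 0.0112]
tool_rot: [0.003, 0.14, 0.99, 0.001]
contact_force: [-0.6, 0.3, 6.6]
gripper_width: 0.625
grasp_force: 65.2
```

jog_arm(motion="0 0 0 -0.06 0 0 0; 0 0 0 -0.16 0 0 0; 0 0 0 -0.26 0 0 0; 0 0 0 -0.28 0 0 0; 0 0 0 -0.28 0 0 0")

```text
time: 4.58
tool_pos: [0.5139, 0.1155, 0.1489]
tool_rot: [0.001, 0.14, 0.99, 0.0]
contact_force: [-0.2, 0.5, -1.6]
gripper_width: 0.624
grasp_force: 64.4
```

jog_arm(motion="0 -0.05 -0.1 0 0 0 0.1; 0 -0.1 -0.2 0 0 0 0.2; 0 -0.15 -0.3 0 0 0 0.3; 0 -0.2 -0.4 0 0 0 0.4; 0 -0.25 -0.48 0 0 0 0.48")

```text
time: 5.2
tool_pos: [0.5657, -0.1512, 0.145]
tool_rot: [-0.003, 0.482, 0.876, -0.0]
contact_force: [0.2, -0.3, -1.2]
gripper_width: 0.626
grasp_force: 64.3
```

```bash
python3 - <<'E'
from h import *
go(.6,-.315,.15,-2)
f=grab_frame('scene');P=cloud(f);np.savez('f1.npz',**{'scene'+k:f[k] for k in f})
f2=grab_frame('side');np.savez('f2.npz',**{'side'+k:f2[k] for k in f2})
for c in('scene','side'): print([(round(d['p'],2),np.round(d['at'],3)) for d in place_of(c,'tray_in')])
m=[d for d in cut_out('side','tray_in')][:1]
v,u=np.nonzero(m[0]['pixels']);print(cv2.minAreaRect((onplane(f2,np.c_[u,v],.02)[:,:2]*1000).astype(np.float32)))
E
```

```text
t 5.2 p [ 0.5657 -0.1512  0.145 ] ty yaw 32.36 F [ 0.2 -0.3 -1.2] w 0.626 g 64.3 
  -> shift [-0.313 -0.117 -0.011] turn [-0.003 -0.002  0.4  ]
[(0.71, array([ 0.599, -0.315,  0.005]))]
[(0.58, array([ 0.599, -0.317,  0.006]))]
((589.6403198242188, -314.6841735839844), (212.88629150390625, 186.43722534179688), 85.50296020507812)
```

jog_arm(motion="0 -0.1 -0.04 0 0 0 0.11; 0 -0.2 -0.08 0 0 0 0.22; 0 -0.3 -0.116 0 0 0 0.33; 0 -0.313 -0.117 0 0 0 0.43; 0 -0.313 -0.117 0 0 0 0.43")

```text
time: 6.08
tool_pos: [0.6023, -0.3119, 0.147]
tool_rot: [-0.001, 0.732, 0.681, -0.0]
contact_force: [0.6, 0.3, -1.0]
gripper_width: 0.624
grasp_force: 64.3
```

jog_arm(motion="0 0 0 0.1 0 0 0; 0 0 0 0.2 0 0 0; 0 0 0 0.25 0 0 0; 0 0 0 0.275 0 0 0; 0 0 0 0.275 0 0 0")

```text
time: 6.7
tool_pos: [0.6022, -0.3117, 0.0102]
tool_rot: [-0.001, 0.732, 0.681, -0.0]
contact_force: [-0.3, -0.7, -1.7]
gripper_width: 0.625
grasp_force: 64.3
```

```bash
python3 - <<'E'
from h import *
go(.6,-.315,.0085,-4.5)
E
```

```text
t 6.7 p [ 0.6022 -0.3117  0.0102] ty yaw -4.16 F [-0.3 -0.7 -1.7] w 0.625 g 64.3 
  -> shift [-0.007 -0.004  0.003] turn [-0.001 -0.001  0.004]
```

jog_arm(motion="0 0 0 0.005 0 0 0; 80 0 0 0.005 0 0 0; 80 0 0 0.005 0 0 0; 80 0 0 0.005 0 0 0; 80 0 0 0.005 0 0 0")

```text
time: 7.32
tool_pos: [0.6027, -0.3132, 0.0085]
tool_rot: [0.0, 0.733, 0.68, 0.0]
contact_force: [0.1, 0.5, -0.4]
gripper_width: 0.803
grasp_force: 0.0
```

jog_arm(motion="80 0 0 -0.1 0 0 0; 80 0 0 -0.2 0 0 0; 90 0 -0.1 -0.3 0 0 0; 100 0.08 -0.2 -0.4 0 0 -0.03; 100 0.08 -0.3 -0.5 0 0 -0.05")

```text
time: 7.95
tool_pos: [0.4769, -0.2664, 0.2367]
tool_rot: [-0.0, 0.706, 0.708, 0.0]
contact_force: [-1.4, -0.6, 1.0]
gripper_width: 1.002
grasp_force: 0.0
```

jog_arm(motion="100 0 0 0 0 0 0; 100 0 0 0 0 0 0; 100 0 0 0 0 0 0; 100 0 0 0 0 0 0; 100 0 0 0 0 0 0")

```text
time: 8.57
tool_pos: [0.4782, -0.2675, 0.2346]
tool_rot: [-0.001, 0.707, 0.707, -0.0]
contact_force: [0.3, -0.4, 0.7]
gripper_width: 1.001
grasp_force: 0.0
```

```bash
python3 - <<'E'
from h import *
go(.45,-.27,.25,0)
f=grab_frame('wrist');save(f,'w2.png')
for o in blobs(f,.008,.022,(.3,.7,-.5,0),.015,vmin=120): print('blank',*o)
f=grab_frame('side')
for o in blobs(f,.002,.027,(.3,.7,-.5,0),.015,vmin=120): print('side',*o)
E
```

```text
t 8.57 p [ 0.4782 -0.2675  0.2346] ty yaw 0.01 F [ 0.3 -0.4  0.7] w 1.001 g 0.0 
  -> shift [-0.005 -0.056 -0.031] turn [-0.001 -0.001  0.   ]
blank [230.  34.] 4389 [ 449.1 -139.2] [51.  80.5] -9.8 0.0145
blank [222. 158.] 3126 [ 437.  -264.4] [51.  80.5] 4.8 0.0146
blank [376. 159.] 1202 [ 608.3 -270.7] [43.3 56.7] -3.9 0.0188
blank [366. 218.] 2256 [ 603.8 -330.6] [57.4 84.3] 85.5 0.0188
blank [203. 247.] 2506 [ 409.7 -373. ] [52.3 81.8] 10.9 0.0147
side [322. 210.] 60 [ 611.3 -265.9] [36.8 64.6] -1.7 0.0165
side [340. 211.] 136 [ 605.4 -332.6] [68.3 77.8] 81.4 0.0161
side [294. 238.] 183 [ 444.2 -138. ] [51.8 86. ] -10.1 0.013
side [327. 236.] 67 [ 449.6 -262.2] [49.3 53.1] -86.9 0.0134
side [357. 246.] 199 [ 403.8 -372.8] [54.9 83.9] 10.2 0.013
```

View pics/w2.png

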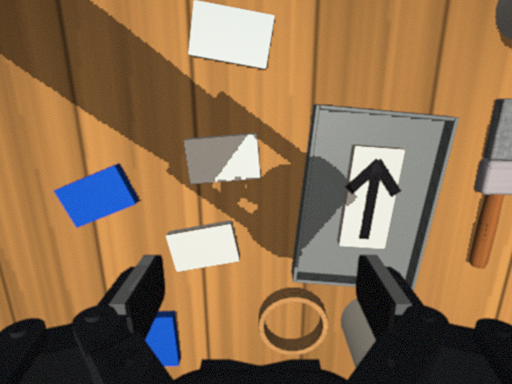

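Sign is flat in the tray; three white blanks at (230,34), (222,158), (203,247); blue ones at (97,195), (160,338) are look-alikes and stay. Fetching the middle blank first.

jog_arm(motion="100 0.006 -0.04 0 0 0 -0.11; 100 0.006 -0.082 0.05 0 0 -0.22; 100 0.006 -0.082 0.1 0 0 -0.33; 100 0.006 -0.082 0.17 0 0 -0.44; 100 0.006 -0.082 0.17 0 0 -0.55")

```text
time: 9.3
tool_pos: [0.4353, -0.2631, 0.147]
tool_rot: [-0.003, 0.362, 0.932, 0.001]
contact_force: [0.3, -0.1, 0.1]
gripper_width: 0.998
grasp_force: 0.0
```

jog_arm(motion="100 0 0 0 0 0 -0.11; 100 0 0 0 0 0 -0.22; 100 0 0 0 0 0 -0.33; 100 0 0 0 0 0 -0.44; 100 0 0 0 0 0 -0.55")

```text
time: 9.93
tool_pos: [0.4372, -0.2647, 0.1508]
tool_rot: [-0.0, -0.042, 0.999, 0.0]
contact_force: [-0.1, -0.5, -0.1]
gripper_width: 0.995
grasp_force: 0.0
```

```bash
python3 - <<'E'
from h import *
go(.437,-.2644,.002,94.8);print(np.round(state()['joint_pos'],2))
E
```

```text
t 9.93 p [ 0.4372 -0.2647  0.1508] ty yaw 94.85 F [-0.1 -0.5 -0.1] w 0.995 g 0.0 
  -> shift [0.    0.001 0.298] turn [ 0.    -0.     0.001]
[-0.69 -0.16  1.95 -0.    1.35 -2.35]
```

jog_arm(motion="100 0 0 0.1 0 0 0; 100 0 0 0.2 0 0 0; 100 0 0 0.27 0 0 0; 100 0 0 0.296 0 0 0; 100 0 0 0.296 0 0 0")

```text
time: 10.55
tool_pos: [0.437, -0.2645, 0.0025]
tool_rot: [-0.0, -0.04, 0.999, 0.0]
contact_force: [0.5, 0.1, 0.3]
gripper_width: 0.999
grasp_force: 0.0
```

jog_arm(motion="0 0 0 0 0 0 0; 0 0 0 0 0 0 0; 0 0 0 0 0 0 0; 0 0 0 0 0 0 0; 0 0 0 -0.06 0 0 0")

```text
time: 11.18
tool_pos: [0.4356, -0.2633, 0.0313]
tool_rot: [-0.002, -0.04, 0.999, 0.002]
contact_force: [0.2, -0.5, -1.4]
gripper_width: 0.56
grasp_force: 62.3
```

jog_arm(motion="0 0 0 -0.1 0 0 0; 0 0 0 -0.16 0 0 0; 0 0 0 -0.16 0 0 0; 0 0 0 -0.16 0 0 0; 0 0 0 -0.16 0 0 0")

```text
time: 11.8
tool_pos: [0.436, -0.2637, 0.1106]
tool_rot: [-0.001, -0.04, 0.999, 0.001]
contact_force: [-0.3, 0.0, -2.0]
gripper_width: 0.562
grasp_force: 62.3
```

```bash
python3 - <<'E'
from h import *
go(.554,.1746,.12,89.2)
E
```

```text
t 11.8 p [ 0.436  -0.2637  0.1106] ty yaw 94.53 F [-0.3  0.  -2. ] w 0.562 g 62.3 
  -> shift [-0.304  0.855 -0.017] turn [ 0.002 -0.002  0.062]
```

jog_arm(motion="0 -0.03 0.085 -0.01 0 0 0; 0 -0.07 0.19 -0.01 0 0 0; 0 -0.11 0.31 -0.01 0 0 0; 0 -0.15 0.42 -0.01 0 0 0; 0 -0.18 0.51 -0.01 0 0 0")

```text
time: 12.42
tool_pos: [0.5061, -0.001, 0.1162]
tool_rot: [-0.001, -0.04, 0.999, 0.0]
contact_force: [0.4, 0.0, -1.4]
gripper_width: 0.563
grasp_force: 62.3
```

jog_arm(motion="0 -0.04 0.11 0 0 0 0.02; 0 -0.08 0.22 0 0 0 0.04; 0 -0.11 0.31 0 0 0 0.062; 0 -0.124 0.345 0 0 0 0.062; 0 -0.124 0.345 0 0 0 0.062")

```text
time: 13.05
tool_pos: [0.5543, 0.1739, 0.1165]
tool_rot: [-0.001, 0.006, 1.0, -0.0]
contact_force: [-0.1, 0.2, -1.6]
gripper_width: 0.564
grasp_force: 62.4
```

```bash
python3 - <<'E'
from h import *
go(.554,.1746,.014,89.2)
f=grab_frame('scene');print([(round(d['p'],2),np.round(d['at'],3)) for d in place_of('scene','blanka_mid')])
E
```

```text
t 13.05 p [0.5543 0.1739 0.1165] ty yaw 89.32 F [-0.1  0.2 -1.6] w 0.564 g 62.4 
  -> shift [0.    0.002 0.205] turn [-0.001 -0.001  0.001]
[(0.67, array([ 0.452, -0.136,  0.006])), (0.23, array([0.335, 0.51 , 0.003]))]
```

jog_arm(motion="0 0 0.002 0.1 0 0 0; 0 0 0.002 0.18 0 0 0; 0 0 0.002 0.207 0 0 0; 0 0 0.002 0.207 0 0 0; 0 0 0.002 0.207 0 0 0")

```text
time: 13.78
tool_pos: [0.5554, 0.1736, 0.0151]
tool_rot: [0.001, 0.008, 1.0, 0.0]
contact_force: [-0.6, -0.2, -0.4]
gripper_width: 0.56
grasp_force: 62.4
```

jog_arm(motion="0 -0.006 0 0 0 0 0; 0 -0.012 0 0 0 0 0; 0 -0.018 0 0 0 0 0; 0 -0.02 0 0 0 0 0; 0 -0.02 0 0 0 0 0")

```text
time: 14.4
tool_pos: [0.5621, 0.1744, 0.015]
tool_rot: [-0.004, 0.007, 1.0, -0.001]
contact_force: [-14.7, -1.8, 15.3]
gripper_width: 0.557
grasp_force: 64.2
```

```bash
python3 - <<'E'
from h import *
go(.554,.1746,.014,89.2)
E
```

```text
t 14.4 p [0.5621 0.1744 0.015 ] ty yaw 89.23 F [-14.7  -1.8  15.3] w 0.557 g 64.2 
  -> shift [0.016 0.    0.002] turn [-0.001 -0.006  0.   ]
```

jog_arm(motion="0 0.012 0 0 0 0 0; 72 0.012 0 0 0 0 0; 72 0.012 0 0 0 0 0; 72 0.012 0 0 0 0 0; 72 0.012 0 -0.03 0 0 0")

```text
time: 15.02
tool_pos: [0.5576, 0.1742, 0.0282]
tool_rot: [-0.002, 0.007, 1.0, -0.0]
contact_force: [-0.9, 0.0, 0.7]
gripper_width: 0.718
grasp_force: 0.0
```

jog_arm(motion="72 0 0 -0.09 0 0 0; 0 0 0 -0.09 0 0 0; 0 0 -0.1 -0.09 0 0 0; 0 0 -0.11 -0.09 0 0 0; 0 0 -0.11 -0.09 0 0 0")

```text
time: 15.65
tool_pos: [0.558, 0.1194, 0.0741]
tool_rot: [-0.0, 0.007, 1.0, 0.0]
contact_force: [0.3, 0.7, 1.0]
gripper_width: -0.003
grasp_force: 0.0
```

jog_arm(motion="0 0 0 0.03 0 0 0; 0 0 0 0.08 0 0 0; 0 0 0 0.116 0 0 0; 0 0 0 0.116 0 0 0; 0 0 0 0.116 0 0 0")

```text
time: 16.27
tool_pos: [0.5585, 0.1198, 0.0166]
tool_rot: [0.0, 0.007, 1.0, 0.0]
contact_force: [-0.4, -0.0, -0.8]
gripper_width: 0.001
grasp_force: 0.0
```

```bash
python3 - <<'E'
from h import *
go(.559,.160,.015,89.2)
f=grab_frame('wrist');save(f,'w3.png');P=cloud(f)
for o in blobs(f,.018,.032,(.45,.595,.05,.222),.025,vmin=90): print(*o)
E
```

```text
t 16.27 p [0.5585 0.1198 0.0166] ty yaw 89.23 F [-0.4 -0.  -0.8] w 0.001 g 0.0 
  -> shift [0.    0.08  0.003] turn [0. 0. 0.]
[385. 239.] 15018 [555.3 174.1] [50.4 79.8] -0.8 0.0246
```

View pics/w3.png

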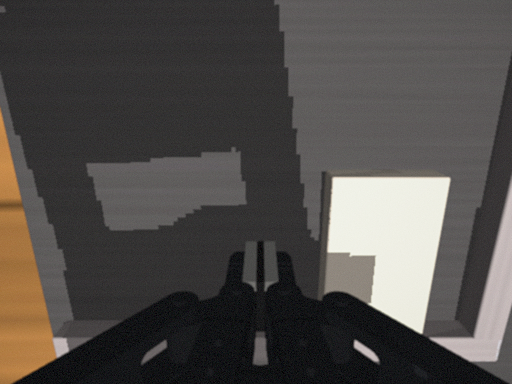

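jog_arm(motion="0 0 0.02 0.002 0 0 0; 0 0 0.04 0.002 0 0 0; 0 0 0.06 0.002 0 0 0; 0 0 0.075 0.002 0 0 0; 0 0 0.08 0.002 0 0 0")

```text
time: 16.95
tool_pos: [0.559, 0.16, 0.0157]
tool_rot: [0.0, 0.006, 1.0, -0.0]
contact_force: [-0.3, -2.2, 2.8]
gripper_width: 0.0
grasp_force: 1.6
```

```bash
python3 - <<'E'
from h import *
go(.559,.160,.015,89.2)
f=grab_frame('wrist');P=cloud(f)
for o in blobs(f,.018,.032,(.45,.61,.05,.222),.025,vmin=90): print(*o)
E
```

```text
t 16.95 p [0.559  0.16   0.0157] ty yaw 89.26 F [-0.3 -2.2  2.8] w 0.0 g 1.6 
  -> shift [0.    0.    0.001] turn [-0.     0.001  0.001]
[346. 233.] 13824 [550.8 197. ] [49.8 71.3] 0.0 0.0246
[ 58. 346.] 608 [603.7  62.5] [12.9 25. ] 89.3 0.0238
[260. 347.] 152 [604.2 159.6] [ 5.5 10.4] -0.7 0.0237
[157. 349.] 118 [605.  108.3] [ 3.8 14.2] -51.7 0.0237
[362. 348.] 126 [605.5 209.9] [ 4.4 13.7] 51.7 0.0237
```

jog_arm(motion="0 0 0.004 0 0 0 0; 0 0 0.008 0 0 0 0; 0 0 0.01 0 0 0 0; 0 0 0.012 0 0 0 0; 0 0 0.012 0 0 0 0")

```text
time: 17.62
tool_pos: [0.5586, 0.1637, 0.0155]
tool_rot: [-0.001, 0.007, 1.0, -0.002]
contact_force: [-1.7, -8.8, 6.3]
gripper_width: 0.002
grasp_force: 5.2
```

jog_arm(motion="0 0 -0.02 0 0 0 0; 0 0 -0.02 -0.05 0 0 0; 0 0.1 -0.01 -0.05 0 0 0; 0 0.125 0.065 -0.05 0 0 0; 0 0.125 0.065 -0.05 0 0 0")

```text
time: 18.25
tool_pos: [0.4949, 0.2002, 0.0394]
tool_rot: [-0.001, 0.006, 1.0, 0.0]
contact_force: [0.1, -0.5, 1.0]
gripper_width: -0.0
grasp_force: 0.0
```

jog_arm(motion="0 0 0 0.05 0 0 0; 0 -0.01 0 0.05 0 0 0; 0 -0.02 0 0.05 0 0 0; 0 -0.025 0 0.05 0 0 0; 0 -0.025 0 0.05 0 0 0")

```text
time: 18.88
tool_pos: [0.509, 0.1985, 0.0158]
tool_rot: [-0.001, 0.007, 1.0, -0.0]
contact_force: [-4.8, -2.0, 3.3]
gripper_width: 0.001
grasp_force: 2.3
```

```bash
python3 - <<'E'
from h import *
go(.51,.198,.015,89.2)
E
```

```text
t 18.88 p [0.509  0.1985 0.0158] ty yaw 89.19 F [-4.8 -2.   3.3] w 0.001 g 2.3 
  -> shift [-0.002 -0.001  0.002] turn [-0.    -0.001 -0.   ]
```

jog_arm(motion="0 -0.006 0 0 0 0 0; 0 -0.006 0 0 0 0 0; 0 0.02 0 0 0 0 0; 0 0.02 0 -0.1 0 0 0; 40 0.02 0 -0.2 0 0 0")

```text
time: 19.5
tool_pos: [0.4989, 0.1987, 0.1163]
tool_rot: [0.0, 0.007, 1.0, 0.0]
contact_force: [1.0, 0.1, 0.8]
gripper_width: 0.196
grasp_force: 0.0
```

```bash
python3 - <<'E'
from h import *
go(.4491,-.1392,.12,80.2)
f=grab_frame('wrist')
for o in blobs(f,.018,.032,(.45,.61,.05,.25),.025,vmin=90): print(*o)
f=grab_frame('scene')
for o in blobs(f,.008,.022,(.3,.55,-.5,0),.015,vmin=120): print('blank',*o)
E
```

```text
t 19.5 p [0.4989 0.1987 0.1163] ty yaw 89.21 F [1.  0.1 0.8] w 0.196 g 0.0 
  -> shift [ 0.09  -0.677 -0.008] turn [0.    0.    0.105]
[276. 243.] 6536 [535.4 208.1] [ 65.2 151.5] -0.8 0.0243
[ 99. 314.] 392 [601.3  66.7] [17.2 33.7] -87.9 0.0235
blank [229. 135.] 178 [ 409.6 -368.8] [62.3 89. ] 11.8 0.0139
blank [209. 153.] 42 [ 528.5 -332.6] [ 19.  140.7] 84.9 0.0167
blank [253. 175.] 235 [ 449.6 -133.9] [62.6 86. ] -10.2 0.0143
```

jog_arm(motion="60 0.015 -0.12 0 0 0 0; 80 0.03 -0.24 0 0 0 0; 100 0.05 -0.36 0 0 0 0; 100 0.065 -0.48 0 0 0 0; 100 0.08 -0.6 0 0 0 0.02")

```text
time: 20.23
tool_pos: [0.4548, -0.1026, 0.1155]
tool_rot: [0.001, 0.022, 1.0, -0.0]
contact_force: [0.9, -0.2, -0.2]
gripper_width: 1.002
grasp_force: 0.0
```

jog_arm(motion="100 0.01 -0.077 0 0 0 0.05; 100 0.01 -0.077 0 0 0 0.085; 100 0.01 -0.077 0.08 0 0 0.085; 100 0.01 -0.077 0.1 0 0 0.085; 100 0.01 -0.077 0.1 0 0 0.085")

```text
time: 20.85
tool_pos: [0.4478, -0.1385, 0.0646]
tool_rot: [-0.001, 0.085, 0.996, 0.0]
contact_force: [0.5, -0.0, -0.7]
gripper_width: 1.002
grasp_force: 0.0
```

```bash
python3 - <<'E'
from h import *
go(.4491,-.1392,.002,80.2)
f=grab_frame('wrist')
for o in blobs(f,.008,.022,(.3,.55,-.5,0),.015,vmin=90): print('blank',*o)
E
```

```text
t 20.85 p [ 0.4478 -0.1385  0.0646] ty yaw 80.2 F [ 0.5 -0.  -0.7] w 1.002 g 0.0 
  -> shift [-0.003 -0.001  0.125] turn [ 0.    -0.001 -0.   ]
blank [259. 214.] 9576 [ 448.1 -138.9] [50.2 81.3] -9.8 0.0147
```

jog_arm(motion="100 -0.001 -0.001 0.08 0 0 0; 100 -0.001 -0.001 0.125 0 0 0; 100 -0.001 -0.001 0.125 0 0 0; 50 -0.001 -0.001 0.125 0 0 0; 0 -0.001 -0.001 0.125 0 0 0")

```text
time: 21.52
tool_pos: [0.4502, -0.14, 0.0046]
tool_rot: [0.002, 0.085, 0.996, -0.001]
contact_force: [-0.8, -0.0, 0.2]
gripper_width: 0.602
grasp_force: 0.0
```

jog_arm(motion="0 0 0 0 0 0 0; 0 0 0 0 0 0 0; 0 0 0 -0.08 0 0 0; 0 0 0 -0.18 0 0 0; 0 0 0 -0.22 0 0 0")

```text
time: 22.15
tool_pos: [0.4505, -0.1402, 0.1167]
tool_rot: [0.003, 0.086, 0.996, -0.001]
contact_force: [0.8, -0.4, -1.7]
gripper_width: 0.563
grasp_force: 62.5
```

```bash
python3 - <<'E'
from h import *
go(.5523,.1247,.12,89.2)
E
```

```text
t 22.15 p [ 0.4505 -0.1402  0.1167] ty yaw 80.19 F [ 0.8 -0.4 -1.7] w 0.563 g 62.5 
  -> shift [-0.11   0.557 -0.007] turn [-0.001  0.004 -0.105]
```

jog_arm(motion="0 -0.024 0.12 0 0 0 0; 0 -0.048 0.24 0 0 0 0; 0 -0.072 0.36 0 0 0 0; 0 -0.096 0.48 0 0 0 -0.05; 0 -0.11 0.557 0 0 0 -0.105")

```text
time: 22.78
tool_pos: [0.551, 0.1282, 0.1131]
tool_rot: [0.0, 0.005, 1.0, 0.0]
contact_force: [-0.1, 0.1, -1.4]
gripper_width: 0.566
grasp_force: 62.5
```

jog_arm(motion="0 0 0 0 0 0 0; 0 0 0 0.08 0 0 0; 0 0 0 0.16 0 0 0; 0 0 0 0.2 0 0 0; 0 0 0 0.2 0 0 0")

```text
time: 23.4
tool_pos: [0.5511, 0.1248, 0.0139]
tool_rot: [0.0, 0.008, 1.0, -0.0]
contact_force: [-0.4, 0.9, -0.5]
gripper_width: 0.561
grasp_force: 67.6
```

```bash
python3 - <<'E'
from h import *
go(.5523,.1247,.0145,89.2)
f=grab_frame('wrist')
for o in blobs(f,.018,.034,(.45,.61,.0,.25),.025,vmin=90): print(*o)
E
```

```text
t 23.4 p [0.5511 0.1248 0.0139] ty yaw 89.13 F [-0.4  0.9 -0.5] w 0.561 g 67.6 
  -> shift [-0.002 -0.    -0.001] turn [-0.     0.001 -0.001]
[448. 256.] 16344 [554.  205.5] [ 63. 103.] 12.2 0.0244
[260. 255.] 18016 [548.7 125. ] [50.3 81.7] -0.8 0.025
[260. 357.] 781 [601.7 124.2] [ 7.4 60.6] 89.2 0.0237
[434. 361.] 51 [604.7 210.7] [ 2.2 10.5] 42.8 0.0237
[ 84. 363.] 41 [603.3  36.4] [ 1.8 12. ] -44.6 0.0238
[381. 365.] 98 [606.8 185. ] [5.3 9.7] 79.8 0.0237
[138. 367.] 119 [606.1  62.5] [6.5 9.2] -86.0 0.0239
```

jog_arm(motion="0 -0.008 0 0 0 0 0; 0 -0.016 0 0 0 0 0; 0 -0.024 0 0 0 0 0; 0 -0.026 0 0 0 0 0; 0 -0.026 0 0 0 0 0")

```text
time: 24.08
tool_pos: [0.5609, 0.1254, 0.0135]
tool_rot: [-0.004, 0.007, 1.0, -0.0]
contact_force: [-14.9, -0.1, 15.9]
gripper_width: 0.56
grasp_force: 69.4
```

jog_arm(motion="0 0.008 0 0 0 0 0; 72 0.008 0 0 0 0 0; 72 0.008 0 0 0 0 0; 72 0.008 0 0 0 0 0; 72 0.008 0 -0.03 0 0 0")

```text
time: 24.7
tool_pos: [0.5582, 0.1254, 0.0267]
tool_rot: [-0.002, 0.007, 1.0, -0.0]
contact_force: [0.2, -0.5, 0.8]
gripper_width: 0.72
grasp_force: 0.0
```

jog_arm(motion="72 0 0 -0.09 0 0 0; 0 0 0 -0.09 0 0 0; 0 0 -0.1 -0.09 0 0 0; 0 0 -0.11 -0.09 0 0 0; 0 0 -0.11 -0.09 0 0 0")

```text
time: 25.32
tool_pos: [0.5585, 0.0704, 0.0726]
tool_rot: [-0.0, 0.007, 1.0, 0.0]
contact_force: [0.9, 0.8, 0.3]
gripper_width: 0.002
grasp_force: 0.0
```

```bash
python3 - <<'E'
from h import *
go(.5585,.07,.016,89.2)
E
```

```text
t 25.32 p [0.5585 0.0704 0.0726] ty yaw 89.15 F [0.9 0.8 0.3] w 0.002 g 0.0 
  -> shift [-0.    -0.001  0.113] turn [ 0.    -0.    -0.001]
```

jog_arm(motion="0 0 0 0.08 0 0 0; 0 0 0 0.113 0 0 0; 0 0 0.02 0.113 0 0 0; 0 0 0.04 0.113 0 0 0; 0 0 0.05 0.113 0 0 0")

```text
time: 25.95
tool_pos: [0.5601, 0.0966, 0.0177]
tool_rot: [0.001, 0.006, 1.0, 0.0]
contact_force: [-0.4, -0.7, 0.9]
gripper_width: 0.001
grasp_force: 0.2
```

jog_arm(motion="0 0 0.015 0 0 0 0; 0 0 0.03 0 0 0 0; 0 0 0.038 0 0 0 0; 0 0 0.042 0 0 0 0; 0 0 0.042 0 0 0 0")

```text
time: 26.58
tool_pos: [0.56, 0.1145, 0.0174]
tool_rot: [0.0, 0.006, 1.0, -0.002]
contact_force: [-2.1, -9.9, 7.6]
gripper_width: -0.005
grasp_force: 5.9
```

jog_arm(motion="0 0 -0.02 0 0 0 0; 0 0 -0.02 -0.05 0 0 0; 0 0.1 -0.01 -0.05 0 0 0; 0 0.125 0.065 -0.05 0 0 0; 0 0.125 0.065 -0.05 0 0 0")

```text
time: 27.2
tool_pos: [0.4954, 0.1513, 0.0403]
tool_rot: [-0.001, 0.006, 1.0, 0.0]
contact_force: [-0.5, -1.1, 0.6]
gripper_width: -0.002
grasp_force: 0.0
```

```bash
python3 - <<'E'
from h import *
go(.51,.149,.016,89.2)
E
```

```text
t 27.2 p [0.4954 0.1513 0.0403] ty yaw 89.35 F [-0.5 -1.1  0.6] w -0.002 g 0.0 
  -> shift [-0.029 -0.004  0.049] turn [ 0.001 -0.001  0.002]
```

Flush at .1145 (10 N). Now the end push, then look at the third blank on the way.

jog_arm(motion="0 0 -0.003 0.049 0 0 0; 0 -0.01 -0.003 0.049 0 0 0; 0 -0.02 -0.003 0.049 0 0 0; 0 -0.031 -0.003 0.049 0 0 0; 0 -0.031 -0.003 0.049 0 0 0")

```text
time: 27.82
tool_pos: [0.5084, 0.1479, 0.0164]
tool_rot: [-0.007, 0.007, 1.0, -0.0]
contact_force: [-17.6, -0.8, 11.4]
gripper_width: -0.004
grasp_force: 8.5
```

jog_arm(motion="0 0.03 0 0 0 0 0; 0 0.03 0 -0.1 0 0 0; 40 0.03 0 -0.2 0 0 0; 60 0.03 -0.1 -0.22 0 0 0; 80 0.03 -0.22 -0.22 0 0 0")

```text
time: 28.45
tool_pos: [0.4983, 0.0376, 0.1302]
tool_rot: [0.004, 0.006, 1.0, -0.0]
contact_force: [1.1, -0.8, -0.7]
gripper_width: 0.634
grasp_force: 0.0
```

```bash
python3 - <<'E'
from h import *
go(.4097,-.373,.12,100.9)
f=grab_frame('wrist');save(f,'w4.png')
for o in blobs(f,.018,.032,(.45,.598,.05,.222),.025,vmin=90): print(*o)
f=grab_frame('side')
for o in blobs(f,.002,.027,(.3,.7,-.5,0),.015,vmin=120): print('side',*o)
f=grab_frame('scene')
for o in blobs(f,.008,.022,(.3,.55,-.5,0),.015,vmin=120): print('blank',*o)
E
```

```text
t 28.45 p [0.4983 0.0376 0.1302] ty yaw 89.36 F [ 1.1 -0.8 -0.7] w 0.634 g 0.0 
  -> shift [ 0.168 -0.823  0.019] turn [-0.001  0.005 -0.134]
[425. 253.] 9695 [557.6 173.3] [82.4 98.7] -89.9 0.0245
side [322. 210.] 51 [ 610.8 -266.5] [35.5 63.7] -1.7 0.0165
side [340. 211.] 125 [ 604.7 -333.2] [66.9 78.3] 83.3 0.0168
side [357. 246.] 195 [ 404.1 -373.2] [53.1 83.9] 11.7 0.0129
blank [229. 135.] 180 [ 410.3 -368.1] [63.5 90.8] 11.4 0.0138
blank [207. 151.] 31 [ 526.4 -339.5] [ 18.1 112.1] 81.5 0.0155
```

View pics/w4.png

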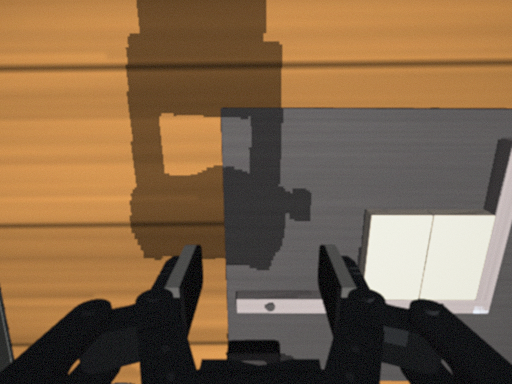

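Two blanks at (395,260) and (455,260) sit flush in the corner. On to the third.

jog_arm(motion="100 0.024 -0.12 0 0 0 0; 100 0.048 -0.24 0 0 0 0; 100 0.072 -0.35 0 0 0 0; 100 0.096 -0.47 0 0 0 0; 100 0.12 -0.58 0 0 0 0")

```text
time: 29.22
tool_pos: [0.4325, -0.2521, 0.1275]
tool_rot: [0.001, 0.006, 1.0, -0.0]
contact_force: [0.9, 0.0, -0.1]
gripper_width: 0.998
grasp_force: 0.0
```

jog_arm(motion="100 0.024 -0.12 0 0 0 -0.06; 100 0.048 -0.24 0.03 0 0 -0.12; 100 0.048 -0.243 0.1 0 0 -0.134; 100 0.048 -0.243 0.13 0 0 -0.134; 100 0.048 -0.243 0.13 0 0 -0.134")

```text
time: 29.85
tool_pos: [0.4065, -0.3702, 0.0605]
tool_rot: [-0.001, -0.094, 0.996, 0.001]
contact_force: [-0.8, -0.1, -0.3]
gripper_width: 1.0
grasp_force: 0.0
```

```bash
python3 - <<'E'
from h import *
go(.4097,-.373,.002,100.9)
f=grab_frame('wrist')
for o in blobs(f,.008,.022,(.3,.55,-.5,0),.015,vmin=90): print('blank',*o)
E
```

```text
t 29.85 p [ 0.4065 -0.3702  0.0605] ty yaw 100.79 F [-0.8 -0.1 -0.3] w 1.0 g 0.0 
  -> shift [-0.005 -0.007  0.117] turn [ 0.002 -0.001 -0.001]
blank [252. 217.] 9940 [ 408.1 -374.7] [50.  81.4] 10.8 0.0147
```

jog_arm(motion="100 -0.003 -0.008 0.08 0 0 0; 100 -0.003 -0.008 0.117 0 0 0; 100 -0.003 -0.008 0.117 0 0 0; 50 -0.003 -0.008 0.117 0 0 0; 0 -0.003 -0.008 0.117 0 0 0")

```text
time: 30.52
tool_pos: [0.4096, -0.3764, 0.0049]
tool_rot: [0.001, -0.093, 0.996, -0.001]
contact_force: [-1.1, 1.7, 0.2]
gripper_width: 0.602
grasp_force: 0.7
```

jog_arm(motion="0 0 0 0 0 0 0; 0 0 0 0 0 0 0; 0 0 0 -0.08 0 0 0; 0 0 0 -0.18 0 0 0; 0 0 0 -0.22 0 0 0")

```text
time: 31.15
tool_pos: [0.4099, -0.377, 0.1168]
tool_rot: [0.002, -0.093, 0.996, -0.002]
contact_force: [0.3, -0.2, -0.0]
gripper_width: 0.566
grasp_force: 62.3
```

```bash
python3 - <<'E'
from h import *
go(.5516,.0747,.12,89.2)
E
```

```text
t 31.15 p [ 0.4099 -0.377   0.1168] ty yaw 100.72 F [ 0.3 -0.2 -0. ] w 0.566 g 62.3 
  -> shift [-0.446  0.835 -0.009] turn [-0.003  0.002  0.134]
```

jog_arm(motion="0 -0.05 0.1 0 0 0 0; 0 -0.11 0.2 0 0 0 0; 0 -0.16 0.3 0 0 0 0; 0 -0.22 0.41 0 0 0 0; 0 -0.27 0.51 0 0 0 0")

```text
time: 31.78
tool_pos: [0.4936, -0.0977, 0.1122]
tool_rot: [-0.001, -0.093, 0.996, 0.0]
contact_force: [0.7, -0.2, -1.7]
gripper_width: 0.563
grasp_force: 62.3
```

jog_arm(motion="0 -0.05 0.1 0 0 0 0.05; 0 -0.11 0.2 0 0 0 0.1; 0 -0.16 0.3 0 0 0 0.134; 0 -0.176 0.325 0 0 0 0.134; 0 -0.176 0.325 0.02 0 0 0.134")

```text
time: 32.4
tool_pos: [0.5505, 0.0764, 0.1029]
tool_rot: [0.0, 0.006, 1.0, -0.0]
contact_force: [0.0, -0.5, 0.0]
gripper_width: 0.56
grasp_force: 62.3
```

```bash
python3 - <<'E'
from h import *
go(.5516,.0747,.0145,89.2)
E
```

```text
t 32.4 p [0.5505 0.0764 0.1029] ty yaw 89.32 F [ 0.  -0.5  0. ] w 0.56 g 62.3 
  -> shift [-0.002 -0.003  0.177] turn [-0.     0.     0.001]
```

jog_arm(motion="0 0 -0.003 0.08 0 0 0; 0 0 -0.003 0.14 0 0 0; 0 0 -0.003 0.178 0 0 0; 0 0 -0.003 0.178 0 0 0; 0 0 -0.003 0.178 0 0 0")

```text
time: 33.02
tool_pos: [0.5501, 0.0736, 0.014]
tool_rot: [-0.0, 0.008, 1.0, -0.0]
contact_force: [0.6, 0.1, -1.4]
gripper_width: 0.564
grasp_force: 67.7
```

```bash
python3 - <<'E'
from h import *
go(.5516,.0747,.0145,89.2)
f=grab_frame('wrist')
for o in blobs(f,.018,.034,(.45,.61,.0,.25),.025,vmin=90,amin=200): print(*o)
E
```

```text
t 33.02 p [0.5501 0.0736 0.014 ] ty yaw 89.14 F [ 0.6  0.1 -1.4] w 0.564 g 67.7 
  -> shift [-0.003  0.002 -0.001] turn [-0.    -0.    -0.001]
[260. 256.] 17829 [548.5  73.6] [50.  81.5] -0.8 0.0249
[451. 262.] 16476 [562.7 156.8] [ 62.4 102.6] 12.1 0.0246
[260. 357.] 770 [601.1  73. ] [ 6.8 60.6] 89.2 0.0237
```

jog_arm(motion="0 -0.008 0 0 0 0 0; 0 -0.016 0 0 0 0 0; 0 -0.022 0 0 0 0 0; 0 -0.025 0 0 0 0 0; 0 -0.025 0 0 0 0 0")

```text
time: 33.7
tool_pos: [0.5592, 0.0744, 0.0138]
tool_rot: [-0.005, 0.007, 1.0, -0.0]
contact_force: [-13.9, -0.6, 9.9]
gripper_width: 0.563
grasp_force: 68.9
```

jog_arm(motion="0 0.008 0 0 0 0 0; 72 0.008 0 0 0 0 0; 72 0.008 0 0 0 0 0; 72 0.008 0 0 0 0 0; 72 0.008 0 -0.03 0 0 0")

```text
time: 34.33
tool_pos: [0.5576, 0.0745, 0.0285]
tool_rot: [-0.001, 0.007, 1.0, 0.0]
contact_force: [-0.1, -0.1, -0.9]
gripper_width: 0.718
grasp_force: 0.0
```

jog_arm(motion="72 0 0 -0.09 0 0 0; 0 0 0 -0.09 0 0 0; 0 0 -0.1 -0.09 0 0 0; 0 0 -0.11 -0.09 0 0 0; 0 0 -0.11 -0.09 0 0 0")

```text
time: 34.95
tool_pos: [0.5577, 0.0194, 0.0741]
tool_rot: [-0.0, 0.007, 1.0, 0.0]
contact_force: [-0.0, 0.6, -0.1]
gripper_width: 0.002
grasp_force: 0.0
```

```bash
python3 - <<'E'
from h import *
go(.5575,.02,.016,89.2)
E
```

```text
t 34.95 p [0.5577 0.0194 0.0741] ty yaw 89.15 F [-0.   0.6 -0.1] w 0.002 g 0.0 
  -> shift [0.    0.001 0.116] turn [ 0.    -0.    -0.001]
```

jog_arm(motion="0 0 0 0.08 0 0 0; 0 0 0 0.114 0 0 0; 0 0 0.02 0.114 0 0 0; 0 0 0.04 0.114 0 0 0; 0 0 0.05 0.114 0 0 0")

```text
time: 35.58
tool_pos: [0.5594, 0.0456, 0.0187]
tool_rot: [0.001, 0.006, 1.0, 0.0]
contact_force: [-0.3, 0.1, -0.5]
gripper_width: 0.003
grasp_force: 0.0
```

jog_arm(motion="0 0 0.015 0 0 0 0; 0 0 0.03 0 0 0 0; 0 0 0.04 0 0 0 0; 0 0 0.045 0 0 0 0; 0 0 0.045 0 0 0 0")

```text
time: 36.2
tool_pos: [0.5597, 0.0671, 0.0185]
tool_rot: [0.001, 0.007, 1.0, -0.0]
contact_force: [-0.1, -1.5, 6.4]
gripper_width: -0.002
grasp_force: 3.1
```

jog_arm(motion="0 0 -0.022 0 0 0 0; 0 0 -0.022 -0.05 0 0 0; 0 0.1 -0.01 -0.05 0 0 0; 0 0.125 0.062 -0.05 0 0 0; 0 0.125 0.062 -0.05 0 0 0")

```text
time: 36.83
tool_pos: [0.4947, 0.1004, 0.0414]
tool_rot: [-0.001, 0.006, 1.0, 0.0]
contact_force: [0.3, -0.4, -0.4]
gripper_width: 0.003
grasp_force: 0.0
```

```bash
python3 - <<'E'
from h import *
go(.51,.099,.016,89.2)
E
```

```text
t 36.83 p [0.4947 0.1004 0.0414] ty yaw 89.34 F [ 0.3 -0.4 -0.4] w 0.003 g 0.0 
  -> shift [-0.031 -0.003  0.051] turn [ 0.    -0.001  0.002]
```

jog_arm(motion="0 0 -0.003 0.05 0 0 0; 0 -0.01 -0.003 0.05 0 0 0; 0 -0.02 -0.003 0.05 0 0 0; 0 -0.031 -0.003 0.05 0 0 0; 0 -0.031 -0.003 0.05 0 0 0")

```text
time: 37.45
tool_pos: [0.5077, 0.0971, 0.0169]
tool_rot: [-0.007, 0.007, 1.0, -0.0]
contact_force: [-16.9, -0.8, 10.8]
gripper_width: 0.003
grasp_force: 8.4
```

jog_arm(motion="0 0.03 0 0 0 0 0; 0 0.05 0 -0.1 0 0 0; 0 0.06 0.02 -0.2 0 0 0; 0 0.06 0.02 -0.3 0 0 0; 0 0.06 0.02 -0.3 0 0 0")

```text
time: 38.08
tool_pos: [0.486, 0.1079, 0.1741]
tool_rot: [0.007, 0.007, 1.0, 0.001]
contact_force: [-0.5, -0.3, 0.5]
gripper_width: -0.002
grasp_force: 0.0
```

```bash
python3 - <<'E'
from h import *
go(.51,.099,.016,89.2)
f=grab_frame('wrist');save(f,'w5.png');np.savez('w5.npz',**{'wrist'+k:f[k] for k in f})
E
```

```text
t 38.08 p [0.486  0.1079 0.1741] ty yaw 89.21 F [-0.5 -0.3  0.5] w -0.002 g 0.0 
  -> shift [-0.044 -0.017  0.317] turn [0.001 0.009 0.   ]
```

View pics/w5.png

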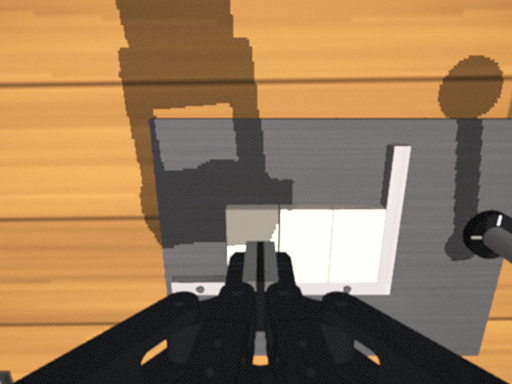

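Row of three at (253,245), (305,245), (357,245), apparently flush. Check the numbers.

```bash
python3 - <<'E'
from h import *
f=old('wrist','w5.npz');g=cv2.cvtColor(f['color'],cv2.COLOR_RGB2GRAY).astype(int)
for r in(215,222,230):
    print(r,[ (c,g[r,c]) for c in range(222,232)],[ (c,g[r,c]) for c in range(274,284)],[ (c,g[r,c]) for c in range(326,336)],[ (c,g[r,c]) for c in range(376,400)])
print(onplane(f,[[226,222],[279,222],[331,222],[384,222],[390,222]],.025))
for c in(240,255,290,310,320,345,370): print(c,[(r,g[r,c]) for r in list(range(200,213))+list(range(278,300))if c in(290,310,320,345,370) or r<213])
E
```

```text
215 [(222, np.int64(66)), (223, np.int64(63)), (224, np.int64(67)), (225, np.int64(99)), (226, np.int64(145)), (227, np.int64(169)), (228, np.int64(171)), (229, np.int64(166)), (230, np.int64(170)), (231, np.int64(168))] [(274, np.int64(168)), (275, np.int64(166)), (276, np.int64(170)), (277, np.int64(165)), (278, np.int64(122)), (279, np.int64(119)), (280, np.int64(230)), (281, np.int64(255)), (282, np.int64(255)), (283, np.int64(253))] [(326, np.int64(253)), (327, np.int64(253)), (328, np.int64(253)), (329, np.int64(253)), (330, np.int64(254)), (331, np.int64(253)), (332, np.int64(238)), (333, np.int64(235)), (334, np.int64(252)), (335, np.int64(254))] [(376, np.int64(253)), (377, np.int64(253)), (378, np.int64(253)), (379, np.int64(253)), (380, np.int64(253)), (381, np.int64(253)), (382, np.int64(253)), (383, np.int64(254)), (384, np.int64(253)), (385, np.int64(244)), (386, np.int64(229)), (387, np.int64(232)), (388, np.int64(236)), (389, np.int64(235)), (390, np.int64(233)), (391, np.int64(235)), (392, np.int64(235)), (393, np.int64(235)), (394, np.int64(231)), (395, np.int64(230
[... 6364 characters left out ...]
3, np.int64(113)), (204, np.int64(114)), (205, np.int64(119)), (206, np.int64(119)), (207, np.int64(118)), (208, np.int64(129)), (209, np.int64(207)), (210, np.int64(254)), (211, np.int64(255)), (212, np.int64(253)), (278, np.int64(253)), (279, np.int64(253)), (280, np.int64(253)), (281, np.int64(253)), (282, np.int64(245)), (283, np.int64(236)), (284, np.int64(232)), (285, np.int64(230)), (286, np.int64(228)), (287, np.int64(229)), (288, np.int64(231)), (289, np.int64(231)), (290, np.int64(231)), (291, np.int64(229)), (292, np.int64(235)), (293, np.int64(233)), (294, np.int64(196)), (295, np.int64(139)), (296, np.int64(116)), (297, np.int64(110)), (298, np.int64(117)), (299, np.int64(118))]
```

Row is flush (total 150.1 mm, no gap). Now the lamp: rise and locate the grip.

jog_arm(motion="30 0 0 -0.12 0 0 0; 60 0 0 -0.24 0 0 0; 80 0.03 0.08 -0.3 0 0 0; 90 0.04 0.16 -0.3 0 0 0; 100 0.05 0.24 -0.3 0 0 0")

```text
time: 38.75
tool_pos: [0.4585, 0.2288, 0.3165]
tool_rot: [-0.0, 0.007, 1.0, -0.0]
contact_force: [0.6, 0.3, -0.0]
gripper_width: 1.001
grasp_force: 0.0
```

jog_arm(motion="100 0 0 0 0 0 0; 100 0 0 0 0 0 0; 100 0 0 0 0 0 0; 100 0 0 0 0 0 0; 100 0 0 0 0 0 0")

```text
time: 39.38
tool_pos: [0.459, 0.2274, 0.3173]
tool_rot: [0.0, 0.007, 1.0, -0.0]
contact_force: [0.2, 0.8, -0.5]
gripper_width: 1.002
grasp_force: 0.0
```

```bash
python3 - <<'E'
from h import *
go(.4,.318,.205,89.2)
for c in('wrist','scene','side'):
    f=grab_frame(c)
    if c=='wrist': save(f,'w6.png');np.savez('w6.npz',**{'wrist'+k:f[k] for k in f})
    P=cloud(f)
    for t in('lamp_grip','lamp_hinge'): print(c,t,[(round(d['p'],2),np.round(d['at'],3)) for d in place_of(c,t)][:2])
    m=(P[...,2]>.195)&(P[...,2]<.25)&(P[...,0]>.37)&(P[...,0]<.45)&(P[...,1]>.26)&(P[...,1]<.37)&(f['range_z']>0)
    if m.sum(): print(m.sum(),np.round(P[m].min(0),3),np.round(P[m].max(0),3),np.round(np.median(P[m],0),3))
E
```

```text
t 39.38 p [0.459  0.2274 0.3173] ty yaw 89.15 F [ 0.2  0.8 -0.5] w 1.002 g 0.0 
  -> shift [0.121 0.179 0.225] turn [-0.     0.    -0.001]
wrist lamp_grip [(0.91, array([0.402, 0.316, 0.213])), (0.45, array([0.599, 0.223, 0.014]))]
wrist lamp_hinge []
1073 [0.395 0.306 0.195] [0.413 0.324 0.243] [0.403 0.31  0.239]
scene lamp_grip [(0.69, array([0.401, 0.315, 0.216])), (0.28, array([ 0.751, -0.3  ,  0.003]))]
scene lamp_hinge [(0.67, array([0.55 , 0.337, 0.192])), (0.49, array([0.581, 0.493, 0.003]))]
87 [0.395 0.307 0.195] [0.413 0.326 0.246] [0.407 0.32  0.225]
side lamp_grip []
side lamp_hinge [(0.51, array([0.553, 0.337, 0.188]))]
```

View pics/w6.png

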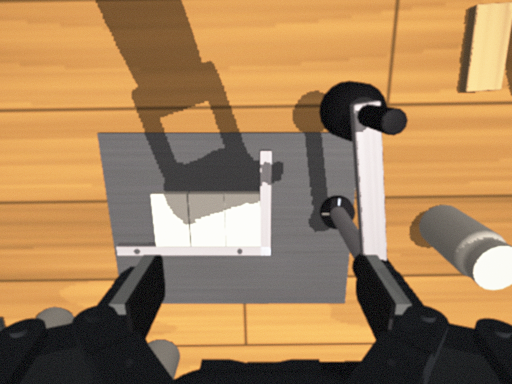

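Grip stub at (385,120), lamp at ≈0.15 rad. Descend over it and close.

jog_arm(motion="100 0.06 0.09 0 0 0 -0.05; 100 0.11 0.175 0 0 0 -0.101; 100 0.111 0.174 0.08 0 0 -0.101; 100 0.111 0.174 0.16 0 0 -0.101; 100 0.111 0.174 0.22 0 0 -0.101")

```text
time: 40.45
tool_pos: [0.4038, 0.3156, 0.2053]
tool_rot: [-0.001, -0.069, 0.998, -0.0]
contact_force: [0.1, -0.3, -0.5]
gripper_width: 0.996
grasp_force: 0.0
```

jog_arm(motion="100 0 0 0 0 0 0; 0 0 0 0 0 0 0; 0 0 0 0 0 0 0; 0 0 0 0 0 0 0; 0 0 0 0 0 0 0")

```text
time: 41.08
tool_pos: [0.4049, 0.3158, 0.2084]
tool_rot: [0.001, -0.069, 0.998, 0.0]
contact_force: [0.4, -0.9, 1.6]
gripper_width: 0.196
grasp_force: 58.4
```

```bash
python3 - <<'E'
from h import *
go(.404,.315,.207,97.9)
E
```

```text
t 41.08 p [0.4049 0.3158 0.2084] ty yaw 97.89 F [ 0.4 -0.9  1.6] w 0.196 g 58.4 
  -> shift [ 0.002 -0.001  0.003] turn [ 0.     0.001 -0.   ]
```

Gripped (16.7 mm, 58 N). Swing in the arc in three calls.

jog_arm(motion="0 -0.001 -0.028 0 0 0 -0.063; 0 -0.005 -0.057 0 0 0 -0.127; 0 -0.012 -0.084 0 0 0 -0.19; 0 -0.021 -0.111 0 0 0 -0.253; 0 -0.033 -0.137 0 0 0 -0.315")

```text
time: 41.7
tool_pos: [0.4306, 0.2504, 0.2084]
tool_rot: [0.001, -0.302, 0.953, 0.001]
contact_force: [0.3, 3.6, 1.2]
gripper_width: 0.191
grasp_force: 58.7
```

```bash
cat >> h.py <<'E'
def lamp():
    p=np.array(state()['tool_pos'][:2])-[.5515,.3355]
    a=(np.degrees(np.arctan2(p[1],p[0]))-179.2+180)%360-180
    print('lamp',round(np.radians(a),3),'rad; R',round(np.hypot(*p),4),'yaw wanted',round(a+89.2,1))
E
python3 - <<'E'
from h import *
lamp();go(.5494,.1855,.207,179.2)
E
```

```text
lamp 0.627 rad; R 0.1478 yaw wanted 125.1
t 41.7 p [0.4306 0.2504 0.2084] ty yaw 125.17 F [0.3 3.6 1.2] w 0.191 g 58.7 
  -> shift [-0.119 -0.243  0.003] turn [-0.     0.002 -0.629]
```

jog_arm(motion="0 -0.001 -0.028 0 0 0 -0.063; 0 -0.005 -0.057 0 0 0 -0.127; 0 -0.012 -0.084 0 0 0 -0.19; 0 -0.021 -0.111 0 0 0 -0.253; 0 -0.033 -0.137 0 0 0 -0.315")

```text
time: 42.32
tool_pos: [0.4835, 0.2042, 0.2084]
tool_rot: [0.001, -0.517, 0.856, 0.001]
contact_force: [-1.4, 5.4, 2.4]
gripper_width: 0.194
grasp_force: 58.7
```

jog_arm(motion="0 -0.001 -0.028 0 0 0 -0.063; 0 -0.005 -0.057 0 0 0 -0.127; 0 -0.012 -0.084 0 0 0 -0.19; 0 -0.021 -0.111 0 0 0 -0.253; 0 -0.033 -0.137 0 0 0 -0.31")

```text
time: 42.95
tool_pos: [0.5513, 0.1876, 0.2084]
tool_rot: [0.001, -0.7, 0.714, 0.002]
contact_force: [-3.6, 5.8, 4.6]
gripper_width: 0.192
grasp_force: 58.9
```

jog_arm(motion="0 0 0 0 0 0 0; 0 0 0 0 0 0 0; 0 0 0 0 0 0 0; 0 0 0 0 0 0 0; 0 0 0 0 0 0 0")

```text
time: 43.58
tool_pos: [0.5515, 0.1876, 0.2085]
tool_rot: [0.002, -0.699, 0.715, 0.001]
contact_force: [-0.5, 5.5, 2.3]
gripper_width: 0.194
grasp_force: 58.8
```

```bash
python3 - <<'E'
from h import *
lamp();go(.5494,.1855,.207,179.2)
f=grab_frame('scene');P=cloud(f)
hsv=cv2.cvtColor(f['color'],cv2.COLOR_RGB2HSV).astype(int)
# lamp arm top surface: light bar at z ~.185
m=(P[...,2]>.176)&(P[...,2]<.19)&(P[...,0]>.5)&(P[...,0]<.6)&(P[...,1]>.2)&(P[...,1]<.32)&(f['range_z']>0)&(hsv[...,2]>90)
v,u=np.nonzero(m);print(len(u))
q=onplane(f,np.c_[u,v],.185)[:,:2].astype(np.float32);l=cv2.fitLine(q,cv2.DIST_HUBER,0,.01,.01).ravel();print(l,np.degrees(np.arctan2(l[1],l[0])))
E
```

```text
lamp 1.585 rad; R 0.1479 yaw wanted 180.0
t 43.58 p [0.5515 0.1876 0.2085] ty yaw 178.77 F [-0.5  5.5  2.3] w 0.194 g 58.8 
  -> shift [0.004 0.004 0.003] turn [-0.001  0.002 -0.005]
289
[0.00902624 0.9999593  0.5538034  0.26122567] 89.48283
```

Lamp at ≈1.58 rad. Release, rise, and go to the lever.

jog_arm(motion="60 0 0 0 0 0 0; 60 0 0 0 0 0 0; 60 0 0 0 0 0 0; 60 0 0 -0.06 0 0 0; 60 0 0 -0.15 0 0 0")

```text
time: 44.25
tool_pos: [0.5502, 0.1854, 0.2808]
tool_rot: [-0.002, -0.699, 0.715, 0.001]
contact_force: [-0.3, -0.3, -0.0]
gripper_width: 0.602
grasp_force: 0.0
```

jog_arm(motion="30 0 0 -0.05 0 0 0; 0 0.04 -0.1 -0.05 0 0 0; 0 0.08 -0.2 -0.05 0 0 0; 0 0.13 -0.25 -0.05 0 0 0; 0 0.13 -0.25 -0.05 0 0 0")

```text
time: 44.88
tool_pos: [0.6759, 0.1159, 0.3061]
tool_rot: [-0.001, -0.698, 0.716, 0.0]
contact_force: [-0.7, 0.8, 0.5]
gripper_width: -0.001
grasp_force: 0.0
```

```bash
python3 - <<'E'
from h import *
go(.677,.12,.12,179.2)
for c in('wrist','scene','side'):
    f=grab_frame(c)
    for t in('lever_ball','lamp_grip'): print(c,t,[(round(d['p'],2),np.round(d['at'],3)) for d in place_of(c,t)][:2])
    P=cloud(f);hsv=cv2.cvtColor(f['color'],cv2.COLOR_RGB2HSV).astype(int)
    m=(P[...,2]>.135)&(P[...,2]<.16)&(P[...,0]>.65)&(P[...,0]<.705)&(P[...,1]>.04)&(P[...,1]<.1)&(hsv[...,2]<90)&(f['range_z']>0)
    if m.sum(): print(m.sum(),np.round(P[m].min(0),3),np.round(P[m].max(0),3))
E
```

```text
t 44.88 p [0.6759 0.1159 0.3061] ty yaw 178.5 F [-0.7  0.8  0.5] w -0.001 g 0.0 
  -> shift [-0.008 -0.003  0.372] turn [ 0.001 -0.    -0.008]
wrist lever_ball [(0.92, array([0.678, 0.069, 0.138])), (0.5, array([0.813, 0.055, 0.004]))]
wrist lamp_grip [(0.8, array([0.551, 0.189, 0.214]))]
1066 [0.664 0.055 0.136] [0.696 0.087 0.155]
scene lever_ball [(0.47, array([0.68 , 0.072, 0.142]))]
scene lamp_grip [(0.63, array([0.55 , 0.186, 0.217]))]
57 [0.667 0.069 0.135] [0.691 0.091 0.157]
side lever_ball [(0.63, array([0.682, 0.075, 0.138]))]
side lamp_grip [(0.9, array([0.554, 0.183, 0.217])), (0.28, array([ 0.814,  0.051, -0.001]))]
30 [0.656 0.056 0.136] [0.679 0.085 0.154]
```

jog_arm(motion="0 -0.008 -0.006 0.1 0 0 0; 0 -0.008 -0.006 0.2 0 0 0; 0 -0.008 -0.006 0.3 0 0 0; 0 -0.008 -0.006 0.37 0 0 0; 0 -0.008 -0.006 0.37 0 0 0")

```text
time: 45.95
tool_pos: [0.6749, 0.122, 0.118]
tool_rot: [-0.003, -0.699, 0.715, 0.003]
contact_force: [-0.4, -0.2, -0.5]
gripper_width: -0.001
grasp_force: 0.0
```

jog_arm(motion="0 0.03 0 0 0 0 0; 0 0.07 0 0 0 0 0; 0 0.12 0 0 0 0 0; 0 0.16 0 0 0 0 0; 0 0.19 0 0 0 0 0")

```text
time: 46.58
tool_pos: [0.6767, 0.0386, 0.123]
tool_rot: [-0.005, -0.69, 0.724, -0.006]
contact_force: [1.2, 3.7, 3.5]
gripper_width: -0.0
grasp_force: 2.0
```

jog_arm(motion="0 0.01 0 0 0 0 0; 0 0.02 0 0 0 0 0; 0 0.03 0 0 0 0 0; 0 0.034 0 0 0 0 0; 0 0.034 0 0 0 0 0")

```text
time: 47.2
tool_pos: [0.6758, 0.0289, 0.1218]
tool_rot: [-0.008, -0.686, 0.727, -0.008]
contact_force: [3.5, 3.5, -0.6]
gripper_width: -0.003
grasp_force: 2.1
```

```bash
python3 - <<'E'
from h import *
go(.679,.118,.12,178.5)
for c in('wrist','scene','side'):
    f=grab_frame(c)
    print(c,[(round(d['p'],2),np.round(d['at'],3)) for d in place_of(c,'lever_ball')][:2])
E
```

```text
t 47.2 p [0.6758 0.0289 0.1218] ty yaw 176.66 F [ 3.5  3.5 -0.6] w -0.003 g 2.1 
  -> shift [-0.178  0.004 -0.001] turn [-0.    -0.015 -0.021]
wrist [(0.71, array([0.679, 0.002, 0.143]))]
scene [(0.67, array([0.68 , 0.   , 0.142]))]
side [(0.68, array([0.68 , 0.004, 0.146]))]
```

jog_arm(motion="0 0 0 0 0 0 0; 0 0 0 0 0 0 0; 0 0 0 0 0 0 0; 0 0 0 0 0 0 0; 0 0 0 0 0 0 0")

```text
time: 48.12
tool_pos: [0.6757, 0.029, 0.1218]
tool_rot: [-0.008, -0.686, 0.727, -0.008]
contact_force: [3.4, 4.8, 0.4]
gripper_width: -0.002
grasp_force: 2.1
```

```bash
python3 - <<'E'
from h import *
go(.679,.01,.12,178.5);s=state();print(np.round(s['joint_pos'],3),np.round(s['joint_efforts'],1),np.round(s['ft_torque'],2))
f=grab_frame('scene');g=f['color'][100:292,120:376];cv2.imwrite('pics/s7.png',cv2.resize(g,(800,600),interpolation=2)[:,:,::-1])
E
```

```text
t 48.12 p [0.6757 0.029  0.1218] ty yaw 176.67 F [3.4 4.8 0.4] w -0.002 g 2.1 
  -> shift [ 0.037 -0.009  0.004] turn [-0.    -0.015 -0.021]
[-0.058  0.256  1.575 -0.024  1.31  -3.135] [ -2.6 -45.4 -33.1  -1.1   0.8   0. ] [ 0.6  -0.5   0.07]
```

View pics/s7.png

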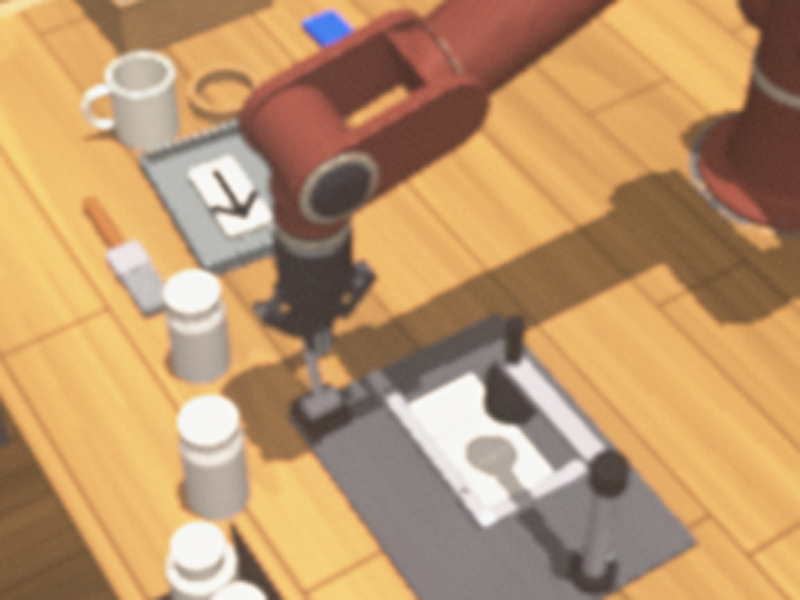

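Joint 6 hit its range limit (q6 −3.135), so the push stalled. Back off, turn the tool a quarter back, and push again.

jog_arm(motion="0 -0.04 0 0 0 0 0.02; 0 -0.09 0 0 0 0 0.04; 0 -0.14 0 0 0 0 0.1; 0 -0.18 0 0 0 0 0.2; 0 -0.18 0 0 0 0 0.3")

```text
time: 48.8
tool_pos: [0.6796, 0.1188, 0.1185]
tool_rot: [-0.008, -0.505, 0.863, -0.01]
contact_force: [0.1, -0.1, -0.3]
gripper_width: -0.002
grasp_force: 0.0
```

jog_arm(motion="0 0 0 0 0 0 0.11; 0 0 0 0 0 0 0.22; 0 0 0 0 0 0 0.33; 0 0 0 0 0 0 0.44; 0 0 0 0 0 0 0.54")

```text
time: 49.42
tool_pos: [0.6797, 0.1172, 0.1186]
tool_rot: [-0.004, -0.123, 0.992, -0.013]
contact_force: [-0.1, 0.0, -0.4]
gripper_width: -0.003
grasp_force: 0.0
```

```bash
python3 - <<'E'
from h import *
go(.679,.12,.12,89.2);print(np.round(state()['joint_pos'],2))
f=grab_frame('scene');print([(round(d['p'],2),np.round(d['at'],3)) for t in('lever_ball','lamp_grip') for d in place_of('scene',t)][:4])
E
```

```text
t 49.42 p [0.6797 0.1172 0.1186] ty yaw 104.17 F [-0.1  0.  -0.4] w -0.003 g 0.0 
  -> shift [ 0.     0.006 -0.003] turn [-0.017 -0.005  0.174]
[ 0.07  0.29  1.54 -0.03  1.32 -1.74]
[(0.48, array([0.678, 0.07 , 0.138])), (0.78, array([0.55 , 0.184, 0.217]))]
```

jog_arm(motion="0 0 0 0 -0.008 -0.002 0.09; 0 0 0 0 -0.017 -0.005 0.174; 0 0 0 0 -0.017 -0.005 0.174; 0 0 0 0 -0.017 -0.005 0.174; 0 0 0 0 -0.017 -0.005 0.174")

```text
time: 50.2
tool_pos: [0.6808, 0.1184, 0.12]
tool_rot: [0.002, 0.004, 1.0, 0.001]
contact_force: [0.0, 0.8, -0.5]
gripper_width: -0.001
grasp_force: 0.0
```

jog_arm(motion="0 0 -0.03 0 0 0 0; 0 0 -0.07 0 0 0 0; 0 0 -0.12 0 0 0 0; 0 0 -0.16 0 0 0 0; 0 0 -0.19 0 0 0 0")

```text
time: 50.82
tool_pos: [0.68, 0.022, 0.1192]
tool_rot: [0.002, 0.005, 1.0, 0.002]
contact_force: [3.1, 5.0, -2.1]
gripper_width: -0.001
grasp_force: 2.7
```

jog_arm(motion="0 0 -0.01 0 0 0 0; 0 0 -0.02 0 0 0 0; 0 0 -0.03 0 0 0 0; 0 0 -0.034 0 0 0 0; 0 0 -0.034 0 0 0 0")

```text
time: 51.45
tool_pos: [0.6793, 0.0151, 0.1182]
tool_rot: [0.001, 0.003, 1.0, 0.01]
contact_force: [4.2, 28.4, -1.5]
gripper_width: 0.002
grasp_force: 13.8
```

```bash
python3 - <<'E'
from h import *
go(.679,.118,.12,89.2)
for c in('wrist','scene','side'):
    f=grab_frame(c)
    print(c,[(round(d['p'],2),np.round(d['at'],3)) for d in place_of(c,'lever_ball')][:2])
E
```

```text
t 51.45 p [0.6793 0.0151 0.1182] ty yaw 89.61 F [ 4.2 28.4 -1.5] w 0.002 g 13.8 
  -> shift [0.002 0.206 0.   ] turn [0.013 0.002 0.005]
wrist [(0.91, array([ 0.678, -0.016,  0.141])), (0.42, array([0.555, 0.099, 0.018]))]
scene [(0.5, array([ 0.676, -0.017,  0.139]))]
side [(0.66, array([ 0.68 , -0.013,  0.135]))]
```

Lever is at its stop (28 N, ball at y≈−0.015). Let it back gently, then rise.

jog_arm(motion="0 0 0 0 0 0 0; 0 0 0.05 0 0 0 0; 0 0 0.11 0 0 0 0; 0 0 0.17 0 0 0 0; 0 0 0.21 0 0 0 0")

```text
time: 52.38
tool_pos: [0.6801, 0.1117, 0.119]
tool_rot: [0.001, 0.004, 1.0, 0.001]
contact_force: [-0.4, 0.0, -0.5]
gripper_width: -0.002
grasp_force: 0.0
```

jog_arm(motion="0 0 0.02 -0.1 0 0 0; 0 0 0.02 -0.2 0 0 0; 20 0 0.02 -0.3 0 0 0; 40 0 0.02 -0.39 0 0 0; 60 0 0.02 -0.39 0 0 0")

```text
time: 53.0
tool_pos: [0.6822, 0.1198, 0.3216]
tool_rot: [0.007, 0.005, 1.0, 0.001]
contact_force: [0.3, 0.6, -0.1]
gripper_width: 0.59
grasp_force: 0.0
```

```bash
python3 - <<'E'
from h import *
go(.5505,.1865,.315,89.2);print(np.round(state()['joint_pos'],2))
f=grab_frame('wrist');save(f,'w8.png');P=cloud(f)
for c in('wrist','scene','side'):
    if c!='wrist':f=grab_frame(c)
    print(c,[(round(d['p'],2),np.round(d['at'],3)) for t in('lever_ball','lamp_grip') for d in place_of(c,t)][:4])
m=(P[...,2]>.2)&(P[...,2]<.25)&(P[...,0]>.5)&(P[...,0]<.6)&(P[...,1]>.14)&(P[...,1]<.23)
if m.sum():print(np.round(P[m].min(0),3),np.round(P[m].max(0),3))
E
```

```text
t 53.0 p [0.6822 0.1198 0.3216] ty yaw 89.43 F [ 0.3  0.6 -0.1] w 0.59 g 0.0 
  -> shift [0.265 0.131 0.01 ] turn [0.001 0.009 0.003]
[ 0.07  0.17  1.34  0.    1.62 -1.49]
wrist [(0.68, array([0.682, 0.07 , 0.137])), (0.5, array([0.812, 0.052, 0.001]))]
scene [(0.65, array([0.677, 0.072, 0.141])), (0.96, array([0.55 , 0.185, 0.218]))]
side [(0.65, array([0.681, 0.074, 0.138])), (0.8, array([0.554, 0.182, 0.216]))]
[0.55  0.176 0.2  ] [0.562 0.193 0.242]
```

View pics/w8.png

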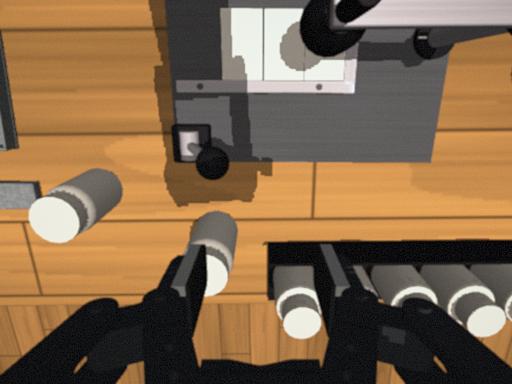

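Lever sprung back (ball at (212,162)), row still flush under the lamp. Grip the lamp again.

jog_arm(motion="60 0.1 0.05 0 0 0.004 0; 60 0.2 0.1 0 0 0.009 0.003; 60 0.264 0.131 0 0 0.009 0.003; 60 0.264 0.131 0.03 0 0.009 0.003; 60 0.264 0.131 0.06 0 0.009 0.003")

```text
time: 54.08
tool_pos: [0.5492, 0.1873, 0.2835]
tool_rot: [-0.005, 0.007, 1.0, 0.001]
contact_force: [0.1, -0.6, -0.4]
gripper_width: 0.603
grasp_force: 0.0
```

```bash
python3 - <<'E'
from h import *
go(.551,.1865,.207,89.2)
E
```

```text
t 54.08 p [0.5492 0.1873 0.2835] ty yaw 89.23 F [ 0.1 -0.6 -0.4] w 0.603 g 0.0 
  -> shift [-0.005 -0.002  0.153] turn [ 0.002 -0.007  0.   ]
```

jog_arm(motion="60 -0.004 -0.001 0.08 0 -0.007 0; 60 -0.004 -0.001 0.152 0 -0.007 0; 60 -0.004 -0.001 0.152 0 -0.007 0; 0 -0.004 -0.001 0.152 0 -0.007 0; 0 -0.004 -0.001 0.152 0 -0.007 0")

```text
time: 54.7
tool_pos: [0.5516, 0.1859, 0.2111]
tool_rot: [0.002, 0.007, 1.0, -0.0]
contact_force: [-0.4, 2.0, 4.6]
gripper_width: 0.195
grasp_force: 60.1
```

jog_arm(motion="0 0 0 0 0 0 0; 0 0 0 0 0 0 0; 0 0 0 0 0 0 0; 0 0 0 0 0 0 0; 0 0 0 0 0 0 0")

```text
time: 55.32
tool_pos: [0.5516, 0.186, 0.2111]
tool_rot: [0.002, 0.007, 1.0, 0.0]
contact_force: [0.6, -4.4, 1.0]
gripper_width: 0.191
grasp_force: 58.6
```

jog_arm(motion="0 0.031 0.002 0 0 0 0.07; 0 0.062 0.007 0 0 0 0.14; 0 0.093 0.015 0 0 0 0.21; 0 0.122 0.026 0 0 0 0.28; 0 0.15 0.04 0 0 0 0.35")

```text
time: 55.95
tool_pos: [0.476, 0.2066, 0.2111]
tool_rot: [0.002, 0.268, 0.963, -0.0]
contact_force: [-1.1, -7.0, 2.5]
gripper_width: 0.194
grasp_force: 59.2
```

```bash
python3 - <<'E'
from h import *
lamp();go(.4015,.3376,.207,-.8)
E
```

```text
lamp 1.055 rad; R 0.1494 yaw wanted 149.6
t 55.95 p [0.476  0.2066 0.2111] ty yaw 58.89 F [-1.1 -7.   2.5] w 0.194 g 59.2 
  -> shift [0.263 0.147 0.008] turn [0.002 0.002 0.695]
```

jog_arm(motion="0 0.031 0.002 0 0 0 0.07; 0 0.062 0.007 0 0 0 0.14; 0 0.093 0.015 0 0 0 0.21; 0 0.122 0.026 0 0 0 0.28; 0 0.15 0.04 0 0 0 0.35")

```text
time: 56.58
tool_pos: [0.4208, 0.2629, 0.2111]
tool_rot: [0.0, 0.509, 0.861, -0.0]
contact_force: [-2.4, -5.3, 4.4]
gripper_width: 0.191
grasp_force: 59.3
```

jog_arm(motion="0 0.031 0.002 0 0 0 0.07; 0 0.062 0.007 0 0 0 0.14; 0 0.093 0.015 0 0 0 0.21; 0 0.122 0.026 0 0 0 0.28; 0 0.15 0.04 0 0 0 0.35")

```text
time: 57.2
tool_pos: [0.4019, 0.3394, 0.2111]
tool_rot: [-0.001, 0.715, 0.699, 0.001]
contact_force: [-2.5, -3.4, 2.5]
gripper_width: 0.189
grasp_force: 59.2
```

jog_arm(motion="0 0 0 0 0 0 0; 0 0 0 0 0 0 0; 0 0 0 0 0 0 0; 0 0 0 0 0 0 0; 0 0 0 0 0 0 0")

```text
time: 57.82
tool_pos: [0.4019, 0.3395, 0.2111]
tool_rot: [-0.002, 0.713, 0.701, 0.002]
contact_force: [-6.3, 0.1, 3.7]
gripper_width: 0.19
grasp_force: 59.5
```

```bash
python3 - <<'E'
from h import *
lamp();go(.4015,.3376,.207,-.8)
E
```

```text
lamp -0.013 rad; R 0.1496 yaw wanted 88.5
t 57.83 p [0.4019 0.3395 0.2111] ty yaw -0.92 F [-6.3  0.1  3.7] w 0.19 g 59.5 
  -> shift [-0.004 -0.001  0.008] turn [-0.    -0.003 -0.001]
```

jog_arm(motion="60 0 0 0 0 0 0; 60 0 0 0 0 0 0; 60 0 0 0 0 0 0; 60 0 0 -0.06 0 0 0; 60 0 0 -0.17 0 0 0")

```text
time: 58.45
tool_pos: [0.4012, 0.3381, 0.292]
tool_rot: [-0.001, 0.713, 0.701, -0.002]
contact_force: [-0.1, 0.6, -0.3]
gripper_width: 0.6
grasp_force: 0.0
```

jog_arm(motion="60 -0.08 0.05 -0.06 0 0 0; 60 -0.18 0.1 -0.06 0 0 0; 60 -0.28 0.15 -0.06 0 0 0; 60 -0.38 0.2 -0.06 0 0 0; 60 -0.45 0.22 -0.06 0 0 0")

```text
time: 59.08
tool_pos: [0.5092, 0.1096, 0.3234]
tool_rot: [-0.001, 0.714, 0.7, 0.001]
contact_force: [0.1, -0.4, -0.0]
gripper_width: 0.599
grasp_force: 0.0
```

jog_arm(motion="60 0 0 0 0 0 0; 60 0 0 0 0 0 0; 60 0 0 0 0 0 0; 60 0 0 0 0 0 0; 60 0 0 0 0 0 0")

```text
time: 59.7
tool_pos: [0.5081, 0.1125, 0.3235]
tool_rot: [-0.001, 0.713, 0.701, 0.001]
contact_force: [0.4, -0.8, -0.6]
gripper_width: 0.603
grasp_force: 0.0
```

```bash
python3 - <<'E'
from h import *
go(.5,.1,.3,0)
f=grab_frame('wrist');save(f,'w9.png')
for c in('wrist','scene'):
    if c!='wrist':f=grab_frame(c)
    print(c,[(t,round(d['p'],2),np.round(d['at'],3)) for t in('lever_ball','lamp_grip','sign_mid','lamp_hinge') for d in place_of(c,t)[:1]])
E
```

```text
t 59.7 p [0.5081 0.1125 0.3235] ty yaw -0.95 F [ 0.4 -0.8 -0.6] w 0.603 g 0.0 
  -> shift [-0.026 -0.016  0.047] turn [ 0.    -0.002 -0.011]
wrist [('lever_ball', 0.66, array([0.677, 0.071, 0.138]))]
scene [('lever_ball', 0.52, array([0.68 , 0.07 , 0.138])), ('lamp_grip', 0.95, array([0.399, 0.341, 0.218])), ('sign_mid', 0.88, array([ 0.6  , -0.312,  0.016])), ('lamp_hinge', 0.9, array([0.55 , 0.341, 0.192]))]
```

View pics/w9.png

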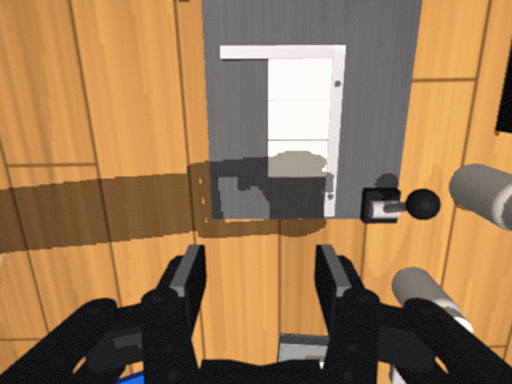

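Row of three at (298,78), (298,120), (298,158) is flush to both rails, lever at rest (423,205), lamp parked at ≈0, sign in the tray. Handing in.

```bash
python3 -c "
from plant import *
print(job_done())"
```

```text
the job is handed in; nothing more can be done
None
```

The job is handed in: the sign lies flat in the tray, three blanks are flush in the fence corner, the lever was pushed to its stop on the second try (joint 6 hit its range limit on the first) and sprang back, and the lamp is parked; no verdict came back.

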